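# Stand the washed spoons in the cutlery drainer

### The arm

A 6-joint arm with a two-finger parallel gripper is mounted at the origin on the work surface. World frame = base frame: x ahead of the robot, y to its left, z up, the work surface at z = 0. Lengths are in m, angles in rad, forces in N, time in s.
With the tool pointing down it reaches from about 0.375 to 0.75 m from the base axis. Payload 9 kg.
Tool frame: the origin (TCP) lies at the very end of the fingers, on their centre line; the grasp point (between the pads) lies 19 mm behind it (arm.pinch_z is the distance from the TCP to the grasp point, in m); y points along the fingers, x is the direction in which the jaws open and shut, and the axes are right-handed (so a half turn about y gives the same grasp; the last joint's range is limited). The gripper opens to 85 mm and grips with 20 to 120 N. Pads are 22 mm wide; open, the fingers measure 114 mm over their backs; the gripper's body (76 mm by 85 mm) begins 54 mm behind the grasp point. The pads swing forward as they close: fully open they stand 13 mm farther back than shut.
Start: joints at [1.018, 0.104, 0.097, 1.564, 0, 1.353], TCP at [0.197, 0.567, 0.231] pointing down, gripper open.
Joint ranges: [-2.99, 2.99], [-0.84, 1.86], [-1.1, 1.16], [-1.84, 2.11], [-1.51, 1.56], [-3.14, 3.14]. Speed limits (rad/s): [2.22, 2.22, 2.57, 3.14, 3.14, 3.14].

### API

Orientations are given as a unit quaternion [x, y, z, w].
In Python, from workcell import arm gives the robot as it stands.
- The arm moves only by the tool carry_out, never from a script. Its argument "targets" is a list of rows, each an object of numbers: "jaw": the opening in per cent of the stroke, from 0 (shut) to 100 (fully open); "tx", "ty", "tz": the shift along the tool's x, y, z in mm; "wx", "wy", "wz": the turn, a rotation vector about the tool's x, y, z in rad. A call has exactly 5 rows; each row shifts and turns the commanded pose from where the row before left it, along the tool's axes as they then stand; what a row does not reach is not made up. A row lasts 1/8 s, in which the tool goes at most 62.5 mm and 10.7 degrees, less where a joint would pass 70% of its speed; a pose out of reach is approached as far as the arm can. A call with a gripper value outside its range is refused whole. The fingers move at their own pace and stop on an object; "grip_force" is the grip in N (left out, the last holds). Time passes only in rows, so rows that do not move let the fingers close, or fill a call up. It gives the time, the measured TCP pose, the force and the opening at its end, in the units of the state.
- arm.get_state(): the state, without advancing time (a new reading comes with each control period).
- arm.read_camera(name): name is "scene" or "top" or "wrist"; returns the picture (420x560x3 uint8, blue, green, red); there is no depth.
- arm.camera_params(name): a dict with "fx", "fy", "cx", "cy" (pixels), "position" and "rotation" of the camera in the world; the wrist camera has in their place "mount" (4x4, takes a point from camera to tool coordinates, whose origin is the TCP and whose axes are the tool frame's). Camera axes: x right, y down, z forward; pixel columns grow to the right and rows downward; lengths in m; the calibration is good to about 2 mm. A picture is of the moment at which its call begins: read the wrist's pose just before it. camera_params takes no time and is no camera call.
- arm.hand_in(): hands the job in, once; it reports no verdict.
The state is a dict: "t": time; "joints": joint angles; "qd": joint speeds; "joint_efforts": joint torques, N m; "tool_pos": TCP position; "tcp_rot": TCP orientation; "force": force on the tool from outside, world axes, zero at the start; "wrist_torque": the same for the moment, N m; "gripper_width": finger opening in m.
Only numpy, scipy, OpenCV 4.12 (cv2) and the standard library are available. Lean on these libraries where they do the work, as an engineer would, in place of code of your own. Each camera call takes 0.05 s, during which the arm holds its last target.

### The job

The three washed spoons are lying on the bamboo rest: stand them handle down, bowl up, in the stoneware cutlery drainer, the bamboo spoon in the middle well and one steel spoon in each end well, either way round. Lower each handle into its well before letting go rather than dropping it in from above, and leave the drainer and everything else on the granite where it stands.

Things in the scene. Friction and masses are not known exactly. Their poses are not given: they have to be found in the camera images.
- teaspoon_mid (a point): Short steel spoon (the teaspoon), 160 mm long: straight handle 9 mm wide, 6 mm thick, 118 mm long to an oval bowl 42 x 29 mm, 8 mm deep; about 35 g, balanced 108 mm from the handle end. Starts with the bowl, open side up, on the rest's bar, the handle sloping down at 23 degrees to the granite on the left. Point: middle of its length, in the handle's middle. x runs from handle end to bowl, z is the bowl's open side.
- teaspoon_end (a point): Centre of the tip of the teaspoon's handle, 80 mm from its middle; same axes.
- longspoon_mid (a point): Long slim steel spoon, 195 mm long: straight handle 9 mm wide, 6 mm thick, 157 mm long to an oval bowl 38 x 27 mm, 8 mm deep; about 42 g, balanced 127 mm from the handle end. Starts with the bowl, open side up, on the rest's bar, the handle sloping down at 18 degrees to the granite on the left. Point: middle of its length, in the handle's middle. x runs from handle end to bowl, z is the bowl's open side.
- longspoon_end (a point): Centre of the tip of the long steel spoon's handle, 97.5 mm from its middle; same axes.
- bamboospoon_mid (a point): Bamboo stirring spoon, the longest of the three, 215 mm long: straight handle 11 mm wide, 8 mm thick, 159 mm long to an oval bowl 56 x 36 mm, 8 mm deep; about 30 g, balanced 137 mm from the handle end. Starts with the bowl, open side up, on the rest's bar, the handle sloping down at 17 degrees to the granite on the left. Point: middle of its length, in the handle's middle. x runs from handle end to bowl, z is the bowl's open side.
- bamboospoon_end (a point): Centre of the tip of the bamboo spoon's handle, 107.5 mm from its middle; same axes.
- well_middle (a point): Centre of the mouth (at the rim) of the middle well of the cutlery drainer: a cream stoneware block, loose, 0.95 kg, 54 mm (x) by 152 mm (y) by 80 mm high, with three equal square wells in a row along y, each 44 by 44 mm inside, 75 mm deep, 49 mm between centres; walls and floor 5 mm. Axes: y along the row, running away from the robot; x across it, to the robot's right; z up.
- well_far (a point): Centre of the mouth of the end well at the drainer's +y end, the end farther from the robot, 49 mm from the middle one; same axes.
- well_near (a point): Centre of the mouth of the end well at the drainer's -y end, the end nearer the robot; same axes.
- rest_bar (a point): Top of the middle of the spoon rest's round bar, 53 mm above the granite. Fixed bamboo rest: bar 12 mm thick, 210 mm long along y, end brackets 14 mm wide and 58 mm high with feet 70 mm along x; two pegs 10 mm above the bar, 33 mm either side of the middle, part the spoons. One bowl in each of the three places, 66 mm apart, in any order; x points from handles to bowls, to the robot's right.
- mug: Red ceramic mug, bystander, 80 mm across, 92 mm high, with a handle at its +y. Origin: centre of its underside. Stands to the right of the drainer.
- cafetiere: Empty glass cafetiere, bystander, about 100 mm across and 180 mm high, the plunger's knob at 227 mm; handle at its +x, to 94 mm from the axis. Origin: centre of its underside. Stands beyond the far end of the drainer.
- tumbler: Glass tumbler, bystander, 68 mm across, 95 mm high. Origin: centre of its underside. Stands beyond the far end of the rest.
- ramekin: White ramekin, bystander, 72 mm across, 45 mm high. Origin: centre of its underside. Stands between the rest and the drainer.
- soap: Washing-up bottle, bystander, 60 mm across, 190 mm high. Origin: centre of its underside. Stands to the left of the spoons' handle ends.

How it is judged:
By the outcome, as a careful person would: the job done as asked, in the order asked, and still so for the second after the job is handed in, with the robot touching nothing.
It also fails if it takes over 72 s, if anything falls off the work surface, if the arm or the gripper's body presses on something with over 40 N, if the wrist force passes 120 N, or if a joint passes its speed limit or range.

## Working session

There is one attempt and no reset: what is moved stays moved. The work goes in short steps, Python scripts to look and compute and a tool call to move; the robot and the scene stay as the last step left them, time stands still between calls to the robot, and variables do not carry over. Pictures are saved under pics/ and viewed, and the job is handed in when it is done.

Besides the shell and the picture viewer there is one more tool, called by a JSON object that holds its "fn" and its "kwargs", one argument or row to a line. carry_out: Moves the arm, as the interface text tells. Its arguments: {"type":"object","properties":{"targets":{"type":"array","items":{"type":"object","properties":{"jaw":{"type":"number"},"tx":{"type":"number"},"ty":{"type":"number"},"tz":{"type":"number"},"wx":{"type":"number"},"wy":{"type":"number"},"wz":{"type":"number"}}}},"grip_force":{"type":"number"}},"required":["targets"]}

```bash
ls; mkdir -p pics
python3 - <<'E'
from workcell import arm
import cv2,numpy as np
print(arm.get_state(), arm.pinch_z)
for n in ["scene","top","wrist"]:
    im=arm.read_camera(n); cv2.imwrite(f"pics/{n}0.png",im); print(n,arm.camera_params(n))
E
```

```text
pics
{'t': 0.0, 'joints': array([1.01829151e+00, 1.04710275e-01, 9.65149036e-02, 1.56389581e+00,
       6.03091533e-06, 1.35310208e+00]), 'qd': array([ 1.44860503e-03, -5.03872360e-04,  1.20905343e-03, -1.60545756e-04,
        7.21815490e-04, -6.31299172e-05]), 'joint_efforts': array([ 1.96870278e-03, -5.56928158e+01,  5.03652012e+01,  1.70289731e-02,
       -2.32433995e-04, -6.78299486e-06]), 'tool_pos': array([0.19697173, 0.5664153 , 0.23054101]), 'tcp_rot': array([ 0.57649877,  0.40927545, -0.41012033, -0.57614589]), 'force': array([-0.12785202, -0.21396565, -0.32401456]), 'wrist_torque': array([-0.04360126, -0.05033378, -0.01754012]), 'gripper_width': 0.08558319715552297} 0.0187
scene {'fx': 441.75140841058504, 'fy': 441.75140841058504, 'cx': 284.43534369068715, 'cy': 206.7526774903432, 'position': array([1.1649978 , 0.21505805, 1.04184767]), 'rotation': array([ 0.56863315,  0.77657138, -0.22322594, -0.1541539 ])}
top {'fx': 429.95494820118125, 'fy': 429.95494820118125, 'cx': 277.71180507160284, 'cy': 205.5143878341254, 'position': array([0.43501569, 0.01308464, 1.22170232]), 'rotation': array([-0.70287367,  0.70795532, -0.04619167,  0.05132443])}
wrist {'fx': 332.4630890281801, 'fy': 332.4630890281801, 'cx': 280.0447491747707, 'cy': 210.8362346713006, 'mount': array([[ 9.99998507e-01,  9.90354205e-04, -1.41574274e-03,
        -4.38892990e-04],
       [ 1.64391816e-03, -2.93242104e-01,  9.56036802e-01,
        -1.41498741e-01],
       [ 5.31659688e-04, -9.56037702e-01, -2.93243294e-01,
         7.50241806e-02],
       [ 0.00000000e+00,  0.00000000e+00,  0.00000000e+00,
         1.00000000e+00]])}
```

View pics/top0.png

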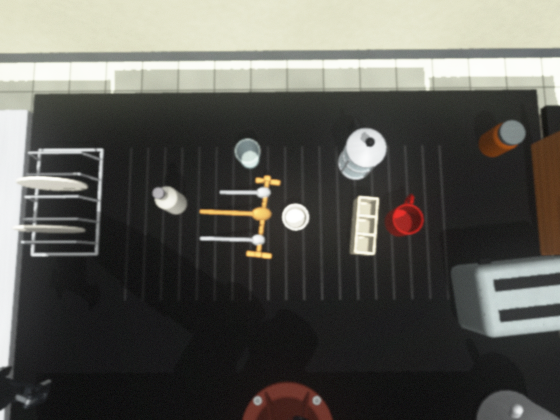

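View pics/scene0.png

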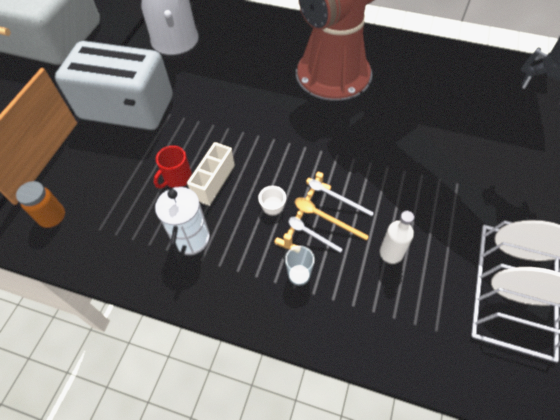

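View pics/wrist0.png

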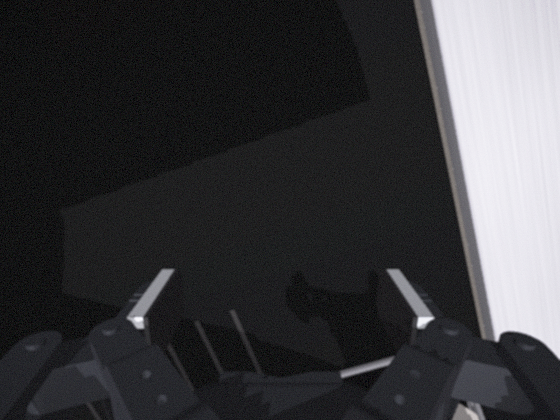

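```bash
cat > h.py <<'E'
import numpy as np, cv2
from scipy.spatial.transform import Rotation as R
from workcell import arm
def cam(name,st=None):
    p=arm.camera_params(name)
    K=np.array([[p['fx'],0,p['cx']],[0,p['fy'],p['cy']],[0,0,1]])
    if 'mount' in p:
        T=np.eye(4);T[:3,:3]=R.from_quat(st['tcp_rot']).as_matrix();T[:3,3]=st['tool_pos']
        M=T@p['mount'];return K,M[:3,:3],M[:3,3]
    return K,R.from_quat(p['rotation']).as_matrix(),p['position']
def ray(c,uv):
    K,Rm,o=c; d=Rm@np.linalg.inv(K)@np.array([uv[0],uv[1],1.]);return o,d/np.linalg.norm(d)
def onz(c,uv,z):
    o,d=ray(c,uv);return o+d*(z-o[2])/d[2]
def proj(c,P):
    K,Rm,o=c;q=K@(Rm.T@(np.asarray(P)-o));return q[:2]/q[2]
def tri(c1,u1,c2,u2):
    o1,d1=ray(c1,u1);o2,d2=ray(c2,u2)
    s=np.linalg.lstsq(np.stack([d1,-d2],1),o2-o1,rcond=None)[0]
    a=o1+s[0]*d1;b=o2+s[1]*d2;return (a+b)/2,np.linalg.norm(a-b)
E
python3 - <<'E'
import cv2
a=cv2.imread('pics/top0.png')
cv2.imwrite('pics/t1.png',cv2.resize(a[120:270,190:290],None,fx=5,fy=4,interpolation=cv2.INTER_CUBIC)) if 0 else None
cv2.imwrite('pics/t1.png',cv2.resize(a[165:270,190:320],None,fx=5.5,fy=5.5,interpolation=cv2.INTER_CUBIC))
cv2.imwrite('pics/t2.png',cv2.resize(a[120:270,325:435],None,fx=4,fy=4,interpolation=cv2.INTER_CUBIC))
s=cv2.imread('pics/scene0.png')
cv2.imwrite('pics/s1.png',cv2.resize(s[130:280,150:390],None,fx=3.3,fy=3.3,interpolation=cv2.INTER_CUBIC))
E
```

```text
(no output)
```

View pics/t1.png

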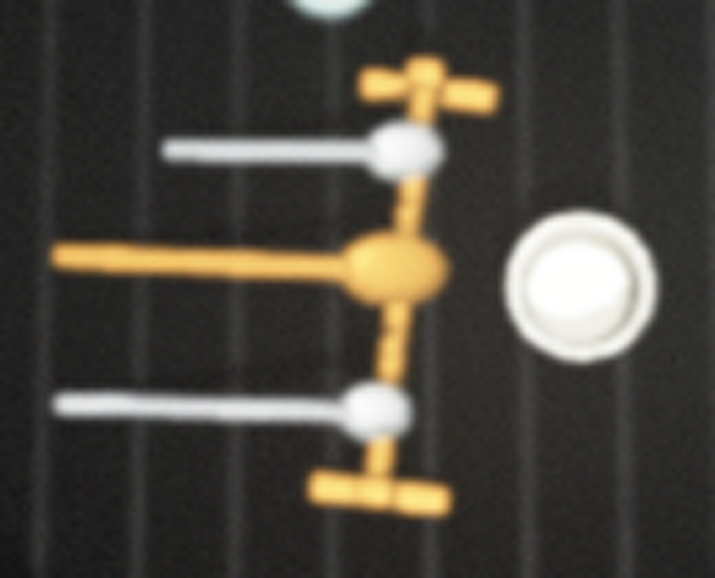

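View pics/t2.png

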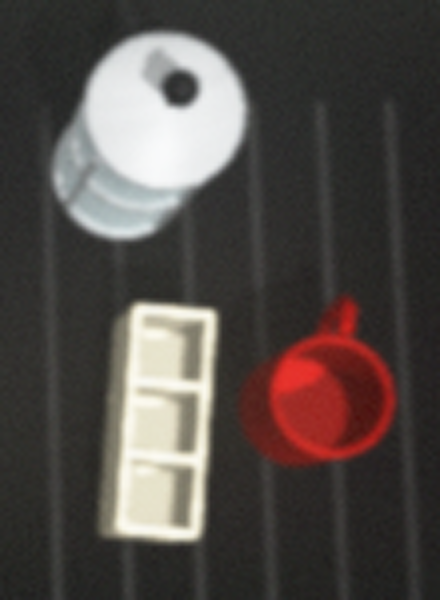

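View pics/s1.png

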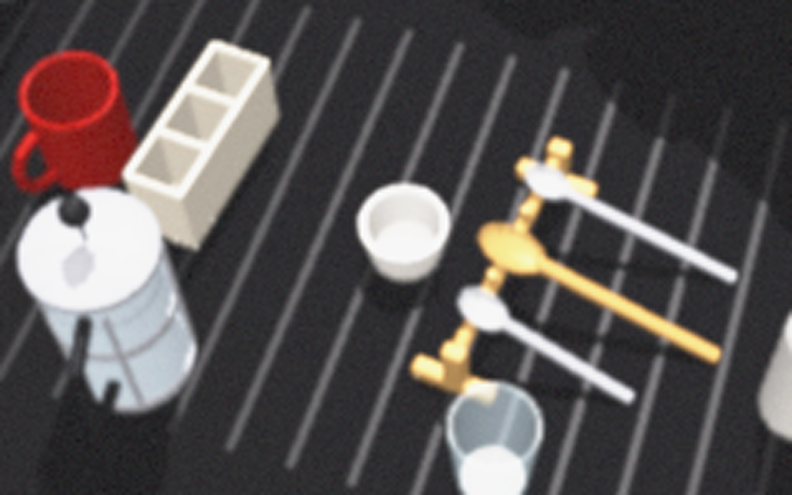

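Run:
```python
from h import *
t=cam('top');s=cam('scene')
f=lambda u,v,k,a,b:((u+.5)/k-.5+a,(v+.5)/k-.5+b)
np.set_printoptions(precision=4,suppress=True)
tt=lambda u,v:f(u,v,5.5,190,165); t2=lambda u,v:f(u,v,4,325,120); s1=lambda u,v:f(u,v,3.3,150,130)
sp={'tea':((163,149),(445,150),(631,398),(459,300),160,23),'bam':((53,256),(450,268),(717,356),(479,238),215,17),'long':((53,404),(412,411),(735,277),(526,178),195,18)}
for n,(e,b,se,sb,L,a) in sp.items():
    zt=.003+np.sin(np.radians(a))*L/1000
    E=onz(t,tt(*e),.005);B=onz(t,tt(*b),zt)
    print(n,E,B,'len',np.linalg.norm(B-E),L,'tri',tri(t,tt(*e),s,s1(*se)),tri(t,tt(*b),s,s1(*sb)))
cs=[onz(t,t2(*p),.08) for p in [(133,303),(217,309),(203,541),(117,537)]]
print('rim',cs,np.mean(cs,0),[np.linalg.norm(cs[i]-cs[i-1]) for i in range(4)])
cs2=[onz(s,s1(*p),.08) for p in [(215,41),(271,61),(186,194),(127,174)]]
print('rim scene',cs2,np.mean(cs2,0),[np.linalg.norm(cs2[i]-cs2[i-1]) for i in range(4)])
print('ramekin',onz(t,tt(581,286),.045),'mug rim',onz(t,t2(333,397),.092),'caf knob',onz(t,t2(180,88),.222),'caf base',onz(t,t2(120,172),0.0),'cafe base scene',onz(s,s1(140,375),0))
print('bar top',onz(t,tt(424,75),.058),onz(t,tt(378,492),.058))
print('tumbler',onz(t,(247,148),.095),onz(s,(299,262),.095),'soap',onz(t,(157,195),.19))
```

```text
tea [0.6455 0.1891 0.005 ] [0.6334 0.0404 0.0655] len 0.16104408270608697 160 tri (array([0.6462, 0.188 , 0.003 ]), np.float64(0.002885429745886997)) (array([0.634 , 0.0408, 0.0613]), np.float64(0.00069505371105007))
bam [0.5896 0.2456 0.005 ] [0.5744 0.0382 0.0659] len 0.21673894525990087 215 tri (array([0.59  , 0.2444, 0.0039]), np.float64(0.0028611438543513796)) (array([0.5749, 0.0387, 0.0606]), np.float64(0.0008951931079864866))
long [0.5128 0.2442 0.005 ] [0.5044 0.0571 0.0633] len 0.19610514319632855 195 tri (array([0.5132, 0.2431, 0.0031]), np.float64(0.0030507646383961516)) (array([0.5048, 0.0577, 0.0554]), np.float64(0.00044523457229848006))
rim [array([ 0.6195, -0.1946,  0.08  ]), array([ 0.6149, -0.2508,  0.08  ]), array([ 0.4604, -0.2355,  0.08  ]), array([ 0.4634, -0.1791,  0.08  ])] [ 0.5395 -0.215   0.08  ] [np.float64(0.15686182746260352), np.float64(0.05632194633210686), np.float64(0.15531990537318527), np.float64(0.05655933561530491)]
rim scene [array([ 0.4638, -0.2305,  0.08  ]), array([ 0.47  , -0.1768,  0.08  ]), array([ 0.6162, -0.1923,  0.08  ]), array([ 0.6124, -0.2453,  0.08  ])] [ 0.5406 -0.2112  0.08  ] [np.float64(0.14936322029808213), np.float64(0.054028476670664564), np.float64(0.14699188366033075), np.float64(0.05320222802346301)]
ramekin [ 0.5673 -0.0269  0.045 ] mug rim [ 0.5538 -0.322   0.092 ] caf knob [ 0.7265 -0.2011  0.222 ] caf base [ 0.7288 -0.2029  0.    ] cafe base scene [ 0.7426 -0.1927  0.    ]
bar top [0.6729 0.0509 0.058 ] [0.4652 0.0741 0.058 ]
tumbler [0.7488 0.1026 0.095 ] [0.7511 0.1034 0.095 ] soap [0.6065 0.314  0.19  ]
```

```bash
cat >> h.py <<'E'
def goal(spoonyaw_deg, tilt_deg, flip=False):
    """tool x ~ world x (yaw spoonyaw), tool y = approach; tilt>0: body toward +y (approach points to -y)"""
    a=np.radians(spoonyaw_deg);t=np.radians(tilt_deg)
    X=np.array([np.cos(a),np.sin(a),0]);n=np.array([np.sin(a),-np.cos(a),0]) # n: to the right (-y)
    Y=np.sin(t)*n-np.cos(t)*np.array([0,0,1.])
    if flip: X=-X
    return np.stack([X,Y,np.cross(X,Y)],1)
def plan(G,grip,depth=None,st=None):
    """G goal rotation, grip = world point of grasp; returns total tool-frame shift mm and rotvec"""
    st=st or arm.get_state()
    d=arm.pinch_z if depth is None else depth
    R0=R.from_quat(st['tcp_rot']).as_matrix()
    tcp=np.asarray(grip)+G[:,1]*d
    w=R.from_matrix(R0.T@G).as_rotvec()
    return R0,tcp,R0.T@(tcp-st['tool_pos'])*1000,w
E
python3 - <<'E'
from h import *
np.set_printoptions(precision=4,suppress=True)
st=arm.get_state();print(R.from_quat(st['tcp_rot']).as_matrix())
for fl in(0,1):
  G=goal(-4.5,0,fl);print(G);print(plan(G,[.6384,.0986,.16]))
E
```

```text
[[ 0.3286 -0.0005 -0.9445]
 [ 0.9445 -0.0009  0.3286]
 [-0.001  -1.      0.0002]]
[[ 0.9969 -0.      0.0785]
 [-0.0785 -0.      0.9969]
 [ 0.     -1.     -0.    ]]
(array([[ 0.3286, -0.0005, -0.9445],
       [ 0.9445, -0.0009,  0.3286],
       [-0.001 , -1.    ,  0.0002]]), array([0.6384, 0.0986, 0.1413]), array([-296.7813,   89.5694, -570.6345]), array([ 0.0005,  1.3146, -0.001 ]))
[[-0.9969 -0.     -0.0785]
 [ 0.0785 -0.     -0.9969]
 [-0.     -1.      0.    ]]
(array([[ 0.3286, -0.0005, -0.9445],
       [ 0.9445, -0.0009,  0.3286],
       [-0.001 , -1.    ,  0.0002]]), array([0.6384, 0.0986, 0.1413]), array([-296.7813,   89.5694, -570.6345]), array([-0.0011, -1.827 , -0.0005]))
```

```bash
cat >> h.py <<'E'
def rows(G,grip,n,depth=None,st=None,long_way=False):
    st=st or arm.get_state()
    R0,tcp,_,w=plan(G,grip,depth,st)
    if long_way: w=w*(1-2*np.pi/np.linalg.norm(w))
    dp=(tcp-st['tool_pos'])/n; Rc=R0.copy(); St=R.from_rotvec(w/n)
    print('start',np.round(st['tool_pos'],4),'goal tcp',np.round(tcp,4),'rot/row deg',round(np.degrees(np.linalg.norm(w)/n),2),'mm/row',round(np.linalg.norm(dp)*1000,1),'w/row',np.round(w/n,4))
    for i in range(n):
        print(i,np.round(Rc.T@dp*1000,1)); Rc=Rc@St.as_matrix()
def spec(n=''):
    st=arm.get_state();g=st['tool_pos']-R.from_quat(st['tcp_rot']).as_matrix()[:,1]*arm.pinch_z
    print(n,'t',round(st['t'],2),'grip',np.round(g,4),'q',np.round(st['joints'],3),'F',np.round(st['force'],2),'w',round(st['gripper_width']*1000,1));return st
E
python3 - <<'E'
from h import *
rows(goal(-4.5,0,1),[.6384,.0986,.15],15)
E
```

```text
start [0.197  0.5665 0.2307] goal tcp [0.6384 0.0986 0.1313] rot/row deg 6.98 mm/row 43.4 w/row [-1.000e-04 -1.218e-01 -0.000e+00]
0 [-19.8   6.6 -38. ]
1 [-24.3   6.6 -35.4]
2 [-28.4   6.6 -32.1]
3 [-32.1   6.6 -28.5]
4 [-35.3   6.6 -24.4]
5 [-38.    6.6 -19.9]
6 [-40.1   6.6 -15.1]
7 [-41.7   6.6 -10.1]
8 [-42.6   6.6  -5. ]
9 [-42.9   6.6   0.2]
10 [-42.5   6.6   5.4]
11 [-41.6   6.6  10.6]
12 [-40.    6.6  15.5]
13 [-37.8   6.6  20.3]
14 [-35.    6.6  24.7]
```

{"fn": "carry_out", "kwargs": {
  "targets": [
    {"jaw": 47, "tx": -20, "ty": 4, "tz": -38, "wy": -0.12},
    {"jaw": 47, "tx": -24, "ty": 4, "tz": -35, "wy": -0.12},
    {"jaw": 47, "tx": -28, "ty": 4, "tz": -32, "wy": -0.12},
    {"jaw": 47, "tx": -32, "ty": 4, "tz": -28, "wy": -0.12},
    {"jaw": 47, "tx": -35, "ty": 4, "tz": -24, "wy": -0.12}
  ],
  "grip_force": 40
}}

```text
$.targets[0]: bad value
```

Run:
```python
from h import *
spec();rows(goal(-4.5,0,1),[.6384,.0986,.15],10)
```

```text
t 0.15 grip [0.197  0.5665 0.2494] q [1.018 0.105 0.097 1.564 0.    1.353] F [-0.23  1.09  0.12] w 85.4
start [0.197  0.5665 0.2307] goal tcp [0.6384 0.0986 0.1313] rot/row deg 10.47 mm/row 65.1 w/row [-1.000e-04 -1.827e-01 -1.000e-04]
0 [-29.7  10.  -57.1]
1 [-39.6  10.  -50.7]
2 [-48.1  10.  -42.7]
3 [-55.1  10.  -33.2]
4 [-60.2  10.  -22.7]
5 [-63.3  10.  -11.4]
6 [-64.3  10.    0.3]
7 [-63.2  10.   12. ]
8 [-60.   10.   23.3]
9 [-54.7   9.9  33.8]
```

{"fn": "carry_out", "kwargs": {
  "targets": [
    {"jaw": 47, "tx": -20, "ty": 4, "tz": -38, "wx": 0, "wy": -0.12, "wz": 0},
    {"jaw": 47, "tx": -24, "ty": 4, "tz": -35, "wx": 0, "wy": -0.12, "wz": 0},
    {"jaw": 47, "tx": -28, "ty": 4, "tz": -32, "wx": 0, "wy": -0.12, "wz": 0},
    {"jaw": 47, "tx": -32, "ty": 4, "tz": -28, "wx": 0, "wy": -0.12, "wz": 0},
    {"jaw": 47, "tx": -35, "ty": 4, "tz": -24, "wx": 0, "wy": -0.12, "wz": 0}
  ],
  "grip_force": 40
}}

```text
t: 0.78
tool_pos: [0.3431, 0.4099, 0.211]
tcp_rot: [-0.428, -0.563, 0.563, 0.428]
force: [0.9, 0.5, 0.4]
gripper_width: 0.0401
```

Run:
```python
from h import *
spec();rows(goal(-4.5,0,1),[.6384,.0986,.15],10)
```

```text
t 0.78 grip [0.3431 0.4099 0.2297] q [ 0.629 -0.099 -0.143  1.527  0.     0.36 ] F [0.88 0.51 0.36] w 40.1
start [0.3431 0.4099 0.211 ] goal tcp [0.6384 0.0986 0.1313] rot/row deg 7.01 mm/row 43.6 w/row [-0.     -0.1223  0.    ]
0 [-37.9   8.  -20.2]
1 [-40.    8.  -15.4]
2 [-41.6   8.  -10.4]
3 [-42.6   8.   -5.3]
4 [-42.9   8.   -0. ]
5 [-42.6   8.    5.2]
6 [-41.6   8.   10.4]
7 [-40.1   8.   15.4]
8 [-37.9   8.   20.1]
9 [-35.2   8.   24.6]
```

{"fn": "carry_out", "kwargs": {
  "targets": [
    {"jaw": 47, "tx": -38, "ty": 6, "tz": -20, "wx": 0, "wy": -0.122, "wz": 0},
    {"jaw": 47, "tx": -40, "ty": 6, "tz": -15, "wx": 0, "wy": -0.122, "wz": 0},
    {"jaw": 47, "tx": -42, "ty": 6, "tz": -10, "wx": 0, "wy": -0.122, "wz": 0},
    {"jaw": 47, "tx": -43, "ty": 6, "tz": -5, "wx": 0, "wy": -0.122, "wz": 0},
    {"jaw": 47, "tx": -43, "ty": 6, "tz": 0, "wx": 0, "wy": -0.122, "wz": 0}
  ]
}}

```text
t: 1.4
tool_pos: [0.4894, 0.2522, 0.1809]
tcp_rot: [0.24, 0.665, -0.665, -0.24]
force: [0.1, 0.2, 0.2]
gripper_width: 0.0399
```

{"fn": "carry_out", "kwargs": {
  "targets": [
    {"jaw": 47, "tx": -43, "ty": 10, "tz": 5, "wx": 0, "wy": -0.122, "wz": 0},
    {"jaw": 47, "tx": -42, "ty": 10, "tz": 10, "wx": 0, "wy": -0.122, "wz": 0},
    {"jaw": 47, "tx": -40, "ty": 10, "tz": 15, "wx": 0, "wy": -0.122, "wz": 0},
    {"jaw": 47, "tx": -38, "ty": 10, "tz": 20, "wx": 0, "wy": -0.122, "wz": 0},
    {"jaw": 47, "tx": -35, "ty": 10, "tz": 25, "wx": 0, "wy": -0.122, "wz": 0}
  ]
}}

```text
t: 2.02
tool_pos: [0.637, 0.0958, 0.1306]
tcp_rot: [0.029, 0.707, -0.706, -0.029]
force: [0.3, 0.1, 0.1]
gripper_width: 0.0401
```

Run:
```python
from h import *
spec();rows(goal(-4.5,0,1),[.6384,.0986,.041],5)
cv2.imwrite('pics/w1.png',arm.read_camera('wrist'))
st=arm.get_state();c=cam('wrist',st)
for P in [(.6455,.1885,.003),(.6337,.0404,.0655),(.6384,.0986,.041)]: print(proj(c,P))
```

```text
t 2.02 grip [0.6371 0.0958 0.1493] q [-0.053  0.243  0.068  1.396  0.    -1.543] F [0.29 0.08 0.14] w 40.1
start [0.637  0.0958 0.1306] goal tcp [0.6384 0.0986 0.0223] rot/row deg 0.04 mm/row 21.7 w/row [ 0.     -0.0006  0.0001]
0 [-0.2 21.7 -0.6]
1 [-0.2 21.7 -0.6]
2 [-0.2 21.7 -0.6]
3 [-0.2 21.7 -0.6]
4 [-0.2 21.7 -0.6]
[280.88396272 305.48104809]
[281.80085722 150.27188362]
[281.26260854 226.98184626]
```

View pics/w1.png

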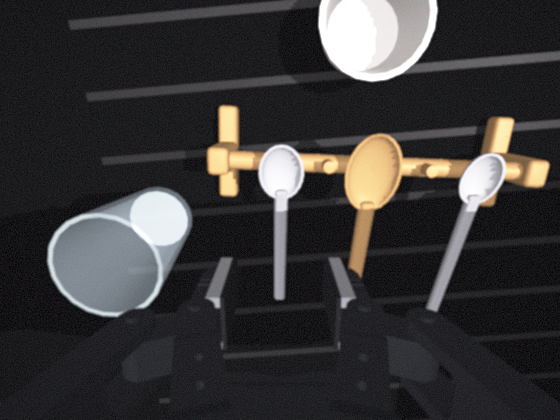

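Run:
```python
from h import *
st=arm.get_state();c=cam('wrist',st)
im=cv2.imread('pics/w1.png');g=im.max(2)
print(g[285:312:1,280], g[138:156,281])
t=cam('top');f=lambda u,v,k,a,b:((u+.5)/k-.5+a,(v+.5)/k-.5+b)
a=onz(c,(279.5,299),.003);b=onz(c,(281,147),.0655);print(a,b,np.linalg.norm(a-b))
print(tri(c,(279.5,299),t,f(163,149,5.5,190,165)),tri(c,(281,147),t,f(445,150,5.5,190,165)))
g=cv2.imread('pics/top0.png').max(2);print(g[190:194,214:228])
```

```text
[165 165 168 168 165 171 168 170 167 169 164 169 166 160 123  66  22  15
  31  21  35  37  42  42  41  40  28] [ 31  32  28  36  50  89 163 238 248 232 201 205 220 224 227 233 235 237]
[0.64623775 0.18164519 0.003     ] [0.63403502 0.0383975  0.0655    ] 0.15676433544464455
(array([ 0.64772715,  0.1914314 , -0.01239332]), np.float64(0.0015374050932956454)) (array([0.63439467, 0.03989867, 0.05765064]), np.float64(0.0014845282930949118))
[[ 44  52  51  44  48  74 115 135 137 135 138 137 136 131]
 [ 46  50  50  47  53 108 174 200 204 203 203 202 205 203]
 [ 48  49  49  44  57 118 186 212 214 212 214 213 218 222]
 [ 46  51  53  46  52  91 147 165 171 173 173 178 190 196]]
```

Run:
```python
from h import *
rows(goal(-4.5,-8,1),[.638,.0935,.042],5)
```

```text
start [0.6392 0.0916 0.1286] goal tcp [0.6382 0.0961 0.0235] rot/row deg 1.62 mm/row 21.0 w/row [-0.0282  0.      0.0001]
0 [ 0.3 21.  -0.9]
1 [ 0.3 21.  -0.3]
2 [ 0.3 21.   0.3]
3 [ 0.3 21.   0.9]
4 [ 0.3 21.   1.5]
```

{"fn": "carry_out", "kwargs": {
  "targets": [
    {"jaw": 47, "tx": 0.3, "ty": 21, "tz": -1, "wx": -0.028, "wy": 0, "wz": 0},
    {"jaw": 47, "tx": 0.3, "ty": 21, "tz": 0, "wx": -0.028, "wy": 0, "wz": 0},
    {"jaw": 47, "tx": 0.3, "ty": 21, "tz": 0, "wx": -0.028, "wy": 0, "wz": 0},
    {"jaw": 47, "tx": 0.3, "ty": 21, "tz": 1, "wx": -0.028, "wy": 0, "wz": 0},
    {"jaw": 47, "tx": 0, "ty": 21, "tz": 1.5, "wx": -0.028, "wy": 0, "wz": 0}
  ]
}}

```text
t: 2.7
tool_pos: [0.6353, 0.1015, 0.0252]
tcp_rot: [0.032, 0.755, -0.655, -0.028]
force: [-0.6, -0.6, 0.5]
gripper_width: 0.0402
```

{"fn": "carry_out", "kwargs": {
  "targets": [
    {"jaw": 47, "tx": 0, "ty": 0, "tz": 0, "wx": 0, "wy": 0, "wz": 0},
    {"jaw": 0, "tx": 0, "ty": 0, "tz": 0, "wx": 0, "wy": 0, "wz": 0},
    {"jaw": 0, "tx": 0, "ty": 0, "tz": 0, "wx": 0, "wy": 0, "wz": 0},
    {"jaw": 0, "tx": 0, "ty": 0, "tz": 0, "wx": 0, "wy": 0, "wz": 0},
    {"jaw": 0, "tx": 0, "ty": 0, "tz": 0, "wx": 0, "wy": 0, "wz": 0}
  ],
  "grip_force": 40
}}

```text
t: 3.32
tool_pos: [0.6364, 0.1015, 0.0275]
tcp_rot: [0.033, 0.754, -0.655, -0.027]
force: [-0.6, -0.8, 6.1]
gripper_width: 0.0077
```

Run:
```python
from h import *
st=spec();print(R.from_quat(st['tcp_rot']).as_matrix().round(3))
cv2.imwrite('pics/w2.png',arm.read_camera('wrist'))
```

```text
t 3.33 grip [0.6361 0.0989 0.046 ] q [-0.112  0.275 -0.091  1.207  0.14  -1.598] F [-0.63 -0.84  6.06] w 7.7
[[-0.996  0.014 -0.084]
 [ 0.085  0.139 -0.987]
 [-0.002 -0.99  -0.14 ]]
```

View pics/w2.png

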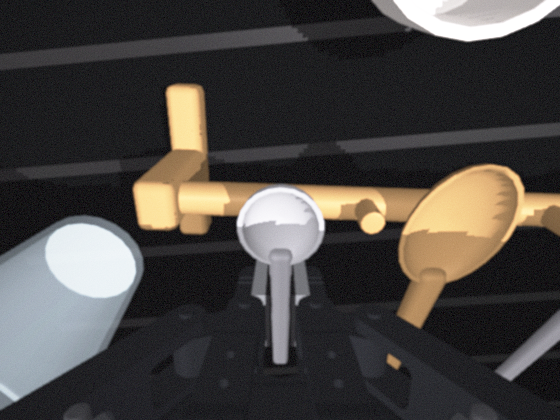

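{"fn": "carry_out", "kwargs": {
  "targets": [
    {"jaw": 0, "tx": 0, "ty": -10, "tz": 0, "wx": 0, "wy": 0, "wz": 0},
    {"jaw": 0, "tx": 0, "ty": -20, "tz": 0, "wx": 0, "wy": 0, "wz": 0},
    {"jaw": 0, "tx": 0, "ty": -30, "tz": 0, "wx": 0, "wy": 0, "wz": 0},
    {"jaw": 0, "tx": 0, "ty": -40, "tz": 0, "wx": 0.05, "wy": 0, "wz": 0},
    {"jaw": 0, "tx": 0, "ty": -50, "tz": 0, "wx": 0.1, "wy": 0, "wz": 0}
  ]
}}

```text
t: 4.0
tool_pos: [0.6334, 0.0816, 0.1771]
tcp_rot: [-0.031, -0.702, 0.711, 0.031]
force: [0.6, 0.7, 0.1]
gripper_width: 0.0078
```

Run:
```python
from h import *
st=spec();print(R.from_quat(st['tcp_rot']).as_matrix().round(3))
cv2.imwrite('pics/w3.png',arm.read_camera('wrist'))
cv2.imwrite('pics/s3.png',arm.read_camera('scene'))
rows(goal(-4.5,65,1),[.592,-.225,.21],10,depth=.013)
```

```text
t 4.0 grip [0.6334 0.0818 0.1958] q [-0.07   0.222  0.128  1.478 -0.013 -1.554] F [0.64 0.68 0.07] w 7.8
[[-0.996 -0.002 -0.087]
 [ 0.087 -0.013 -0.996]
 [ 0.001 -1.     0.013]]
start [0.6368 0.0835 0.1836] goal tcp [ 0.5911 -0.2367  0.2045] rot/row deg 6.43 mm/row 32.4 w/row [ 0.1122 -0.0011 -0.0006]
0 [ 1.8 -1.7 32.3]
1 [ 1.9  1.9 32.3]
2 [ 1.9  5.5 31.9]
3 [ 1.9  9.1 31.1]
4 [ 2.  12.5 29.9]
5 [ 2.  15.7 28.3]
6 [ 2.  18.8 26.3]
7 [ 2.  21.6 24.1]
8 [ 2.  24.2 21.5]
9 [ 2.  26.5 18.6]
```

View pics/w3.png

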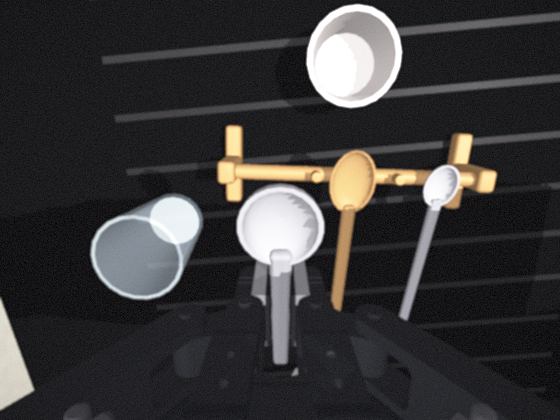

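View pics/s3.png

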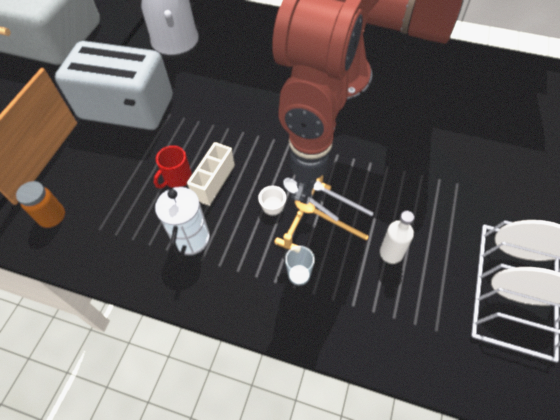

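{"fn": "carry_out", "kwargs": {
  "targets": [
    {"jaw": 0, "tx": 2, "ty": -5, "tz": 32, "wx": 0.112, "wy": 0, "wz": 0},
    {"jaw": 0, "tx": 2, "ty": 0, "tz": 32, "wx": 0.112, "wy": 0, "wz": 0},
    {"jaw": 0, "tx": 2, "ty": 4, "tz": 32, "wx": 0.112, "wy": 0, "wz": 0},
    {"jaw": 0, "tx": 2, "ty": 7, "tz": 31, "wx": 0.112, "wy": 0, "wz": 0},
    {"jaw": 0, "tx": 2, "ty": 11, "tz": 30, "wx": 0.112, "wy": 0, "wz": 0}
  ]
}}

```text
t: 4.72
tool_pos: [0.6104, -0.0756, 0.1966]
tcp_rot: [-0.021, -0.478, 0.877, 0.037]
force: [-0.1, -0.4, 0.2]
gripper_width: 0.0081
```

Run:
```python
from h import *
st=spec()
rows(goal(-4.5,65,1),[.592,-.225,.21],6,depth=.013)
```

```text
t 4.72 grip [ 0.6113 -0.0655  0.2123] q [-0.067  0.201  0.053  1.433 -0.573 -1.548] F [-0.11 -0.38  0.16] w 8.1
start [ 0.6104 -0.0756  0.1966] goal tcp [ 0.5911 -0.2367  0.2045] rot/row deg 5.36 mm/row 27.1 w/row [ 0.0936 -0.0009  0.0008]
0 [ 0.9 13.5 23.4]
1 [ 0.9 15.7 22.1]
2 [ 1.  17.7 20.5]
3 [ 1.  19.5 18.8]
4 [ 1.  21.2 16.8]
5 [ 1.1 22.7 14.8]
```

{"fn": "carry_out", "kwargs": {
  "targets": [
    {"jaw": 0, "tx": 1, "ty": 13, "tz": 24, "wx": 0.1, "wy": 0, "wz": 0},
    {"jaw": 0, "tx": 1, "ty": 16, "tz": 22, "wx": 0.1, "wy": 0, "wz": 0},
    {"jaw": 0, "tx": 1, "ty": 18, "tz": 20, "wx": 0.1, "wy": 0, "wz": 0},
    {"jaw": 0, "tx": 1, "ty": 19, "tz": 19, "wx": 0.1, "wy": 0, "wz": 0},
    {"jaw": 0, "tx": 1, "ty": 21, "tz": 17, "wx": 0.1, "wy": 0, "wz": 0}
  ]
}}

```text
t: 5.35
tool_pos: [0.5939, -0.2095, 0.2047]
tcp_rot: [-0.011, -0.246, 0.968, 0.041]
force: [0.2, -0.4, -1.6]
gripper_width: 0.0077
```

Run:
```python
from h import *
st=spec()
cv2.imwrite('pics/w4.png',arm.read_camera('wrist'))
s=arm.read_camera('scene');t=arm.read_camera('top')
cv2.imwrite('pics/s4.png',np.hstack([cv2.resize(s[100:280,110:310],None,fx=2,fy=2),cv2.resize(t[100:280,260:460],None,fx=2,fy=2)]))
rows(goal(-4.5,65,1),[.592,-.225,.21],5,depth=.013)
```

```text
t 5.35 grip [ 0.5953 -0.1931  0.2137] q [-0.12   0.185 -0.153  1.169 -1.071 -1.643] F [ 0.18 -0.41 -1.64] w 7.7
start [ 0.593  -0.2089  0.203 ] goal tcp [ 0.5911 -0.2367  0.2045] rot/row deg 0.77 mm/row 5.6 w/row [ 0.0133 -0.0004  0.0016]
0 [-0.1  4.8  3. ]
1 [-0.1  4.8  2.9]
2 [-0.1  4.8  2.8]
3 [-0.1  4.9  2.8]
4 [-0.1  4.9  2.7]
```

View pics/w4.png

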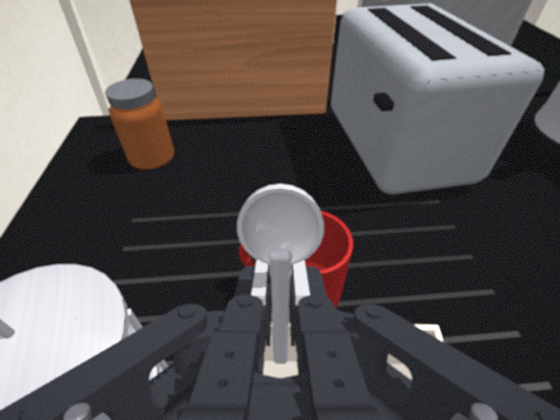

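View pics/s4.png

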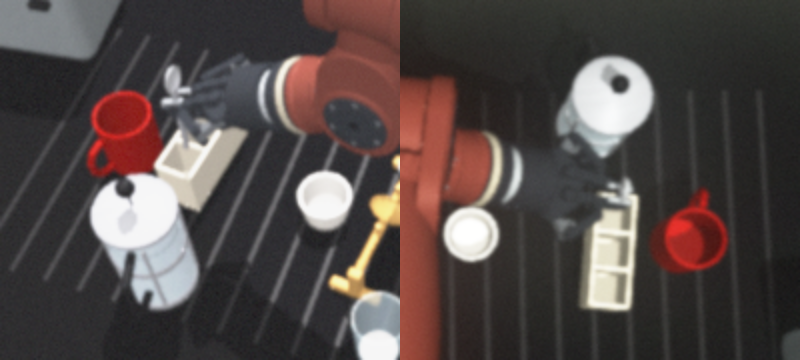

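```bash
cat >> h.py <<'E'
def spoonang(rowtip, rest, depth):
    """angle of spoon x relative to tool +z toward -y(body) from tip row in wrist image"""
    p=arm.camera_params('wrist');M=p['mount'];best=[]
    for a in np.radians(np.arange(-20,90,1)):
        P=np.array([0,-depth-rest*np.sin(a),rest*np.cos(a)])
        q=M[:3,:3].T@(P-M[:3,3]); best.append((abs(p['fy']*q[1]/q[2]+p['cy']-rowtip),np.degrees(a)))
    return min(best)
E
python3 - <<'E'
from h import *
for d in(.010,.013,.016):print(d,spoonang(186,.065,d),spoonang(186,.068,d))
E
```

```text
0.01 (np.float64(1.3640576514159477), np.float64(35.0)) (np.float64(1.0260902422822653), np.float64(38.0))
0.013 (np.float64(0.9480531586875429), np.float64(35.0)) (np.float64(0.11682425337593827), np.float64(37.0))
0.016 (np.float64(0.3426919601882332), np.float64(34.0)) (np.float64(0.7865732308226541), np.float64(36.0))
```

{"fn": "carry_out", "kwargs": {
  "targets": [
    {"jaw": 0, "tx": 0, "ty": 7, "tz": 4, "wx": 0.02, "wy": 0, "wz": 0},
    {"jaw": 0, "tx": 0, "ty": 7, "tz": 4, "wx": 0.02, "wy": 0, "wz": 0},
    {"jaw": 0, "tx": 0, "ty": 7, "tz": 4, "wx": 0.02, "wy": 0, "wz": 0},
    {"jaw": 0, "tx": 0, "ty": 3, "tz": 2, "wx": 0, "wy": 0, "wz": 0},
    {"jaw": 0, "tx": 0, "ty": 0, "tz": 0, "wx": 0, "wy": 0, "wz": 0}
  ]
}}

```text
t: 6.12
tool_pos: [0.5914, -0.2366, 0.2053]
tcp_rot: [-0.01, -0.219, 0.975, 0.042]
force: [-0.1, -0.4, -0.1]
gripper_width: 0.0077
```

Run:
```python
from h import *
st=spec()
s=arm.read_camera('scene');t=arm.read_camera('top')
cv2.imwrite('pics/s5.png',np.hstack([cv2.resize(s[130:230,140:240],None,fx=4,fy=4),cv2.resize(t[180:270,330:430],None,fx=4,fy=4.444)]))
rows(goal(-4.5,64,1),[.592,-.225,.21],1,depth=.013)
rows(goal(-4.5,64,1),[.592,-.225,.1035],8,depth=.013)
st=arm.get_state();Rm=R.from_quat(st['tcp_rot']).as_matrix();print(Rm.round(3))
P=st['tool_pos']+Rm@[0,-.013,0];a=np.radians(32);ax=Rm@[0,-np.sin(a),np.cos(a)]
print('handle pt',P,'axis',ax,'end',P-.095*ax)
print(proj(cam('scene'),P-.095*ax),proj(cam('top'),P+.065*ax))
```

```text
t 6.12 grip [ 0.5928 -0.2197  0.2133] q [-0.152  0.159 -0.212  1.06  -1.125 -1.725] F [-0.09 -0.37 -0.11] w 7.7
start [ 0.5915 -0.2363  0.2054] goal tcp [ 0.5911 -0.2366  0.2043] rot/row deg 0.83 mm/row 1.2 w/row [-0.0127 -0.0034  0.0062]
0 [ 0.4  0.8 -0.8]
start [ 0.5915 -0.2363  0.2054] goal tcp [ 0.5911 -0.2366  0.0978] rot/row deg 0.1 mm/row 13.4 w/row [-0.0016 -0.0004  0.0008]
0 [  0.1   5.8 -12.1]
1 [  0.1   5.8 -12.1]
2 [  0.1   5.8 -12.1]
3 [  0.1   5.8 -12.1]
4 [  0.1   5.9 -12.1]
5 [  0.1   5.9 -12.1]
6 [  0.1   5.9 -12.1]
7 [  0.1   5.9 -12.1]
[[-0.996 -0.077 -0.037]
 [ 0.086 -0.901 -0.425]
 [-0.    -0.427  0.904]]
handle pt [ 0.59254266 -0.22458619  0.21092451] axis [0.00967329 0.11677912 0.9931108 ] end [ 0.5916237  -0.23568021  0.11657899]
[192.02203055 168.98407558] [383.84478993 192.82487338]
```

View pics/s5.png

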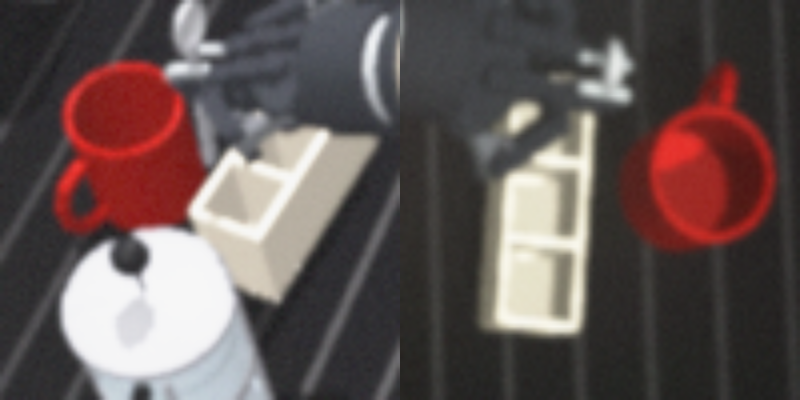

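Run:
```python
from h import *
rows(goal(-4.5,52,1),[.592,-.225,.205],5,depth=.013)
```

```text
start [ 0.5915 -0.2363  0.2054] goal tcp [ 0.5912 -0.2352  0.197 ] rot/row deg 2.55 mm/row 1.7 w/row [-0.0444 -0.0008  0.0012]
0 [ 0.1  0.5 -1.6]
1 [ 0.1  0.6 -1.6]
2 [ 0.1  0.7 -1.6]
3 [ 0.1  0.7 -1.5]
4 [ 0.1  0.8 -1.5]
```

{"fn": "carry_out", "kwargs": {
  "targets": [
    {"jaw": 0, "tx": 0, "ty": 0.5, "tz": -1.6, "wx": -0.055, "wy": 0, "wz": 0},
    {"jaw": 0, "tx": 0, "ty": 0.6, "tz": -1.6, "wx": -0.055, "wy": 0, "wz": 0},
    {"jaw": 0, "tx": 0, "ty": 0.7, "tz": -1.6, "wx": -0.055, "wy": 0, "wz": 0},
    {"jaw": 0, "tx": 0, "ty": 1.5, "tz": -3, "wx": -0.055, "wy": 0, "wz": 0},
    {"jaw": 0, "tx": 0, "ty": 0, "tz": 0, "wx": 0, "wy": 0, "wz": 0}
  ]
}}

```text
t: 6.85
tool_pos: [0.5919, -0.2355, 0.1978]
tcp_rot: [-0.015, -0.324, 0.945, 0.04]
force: [0.2, 0.5, -0.5]
gripper_width: 0.0077
```

```bash
cat >> h.py <<'E'
def held(a_deg,s,L,depth):
    st=arm.get_state();Rm=R.from_quat(st['tcp_rot']).as_matrix()
    P=st['tool_pos']+Rm@[0,-depth,0];a=np.radians(a_deg);ax=Rm@[0,-np.sin(a),np.cos(a)]
    print('handle pt',P.round(4),'axis',ax.round(3),'end',(P-s*ax).round(4),'tip',(P+(L-s)*ax).round(4))
    for c in('scene','top'):print(c,'end px',proj(cam(c),P-s*ax).round(1),'tip px',proj(cam(c),P+(L-s)*ax).round(1))
def snap(name):
    s=arm.read_camera('scene');t=arm.read_camera('top')
    cv2.imwrite(f'pics/{name}.png',np.hstack([cv2.resize(s[130:230,140:240],None,fx=4,fy=4),cv2.resize(t[180:270,330:430],None,fx=4,fy=4.444)]))
E
python3 - <<'E'
from h import *
spec();held(32,.095,.16,.013);snap('s6')
rows(goal(-4.5,52,1),[.592,-.225,.1045],8,depth=.013)
E
```

```text
t 6.85 grip [ 0.5932 -0.2208  0.2093] q [-0.208  0.106 -0.179  1.13  -0.901 -1.768] F [ 0.18  0.49 -0.55] w 7.7
handle pt [ 0.5928 -0.2253  0.2058] axis [-0.01  -0.101  0.995] end [ 0.5938 -0.2157  0.1113] tip [ 0.5921 -0.2319  0.2705]
scene end px [199.1 172.7] tip px [180.6 129.8]
top end px [368.4 203.1] tip px [390.  193.6]
start [ 0.5915 -0.2351  0.1968] goal tcp [ 0.5912 -0.2352  0.0965] rot/row deg 0.06 mm/row 12.5 w/row [-0.0004 -0.0005  0.0007]
0 [ 0.   7.7 -9.9]
1 [ 0.   7.7 -9.9]
2 [ 0.   7.7 -9.9]
3 [ 0.   7.7 -9.9]
4 [ 0.   7.7 -9.9]
5 [ 0.   7.7 -9.9]
6 [ 0.   7.7 -9.9]
7 [ 0.   7.7 -9.9]
```

View pics/s6.png

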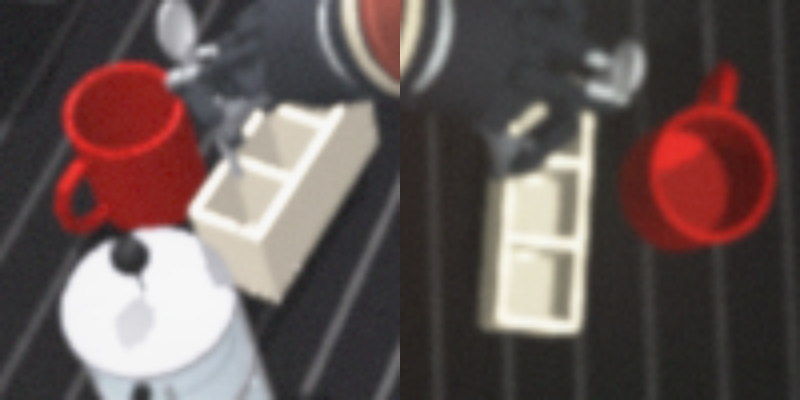

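{"fn": "carry_out", "kwargs": {
  "targets": [
    {"jaw": 0, "tx": 0, "ty": 7.7, "tz": -9.9, "wx": 0, "wy": 0, "wz": 0},
    {"jaw": 0, "tx": 0, "ty": 7.7, "tz": -9.9, "wx": 0, "wy": 0, "wz": 0},
    {"jaw": 0, "tx": 0, "ty": 7.7, "tz": -9.9, "wx": 0, "wy": 0, "wz": 0},
    {"jaw": 0, "tx": 0, "ty": 7.7, "tz": -9.9, "wx": 0, "wy": 0, "wz": 0},
    {"jaw": 0, "tx": 0, "ty": 7.7, "tz": -9.9, "wx": 0, "wy": 0, "wz": 0}
  ]
}}

```text
t: 7.58
tool_pos: [0.5915, -0.2351, 0.133]
tcp_rot: [-0.014, -0.324, 0.945, 0.041]
force: [0.6, -0.5, -0.6]
gripper_width: 0.0078
```

Run:
```python
from h import *
spec();held(32,.095,.16,.013);snap('s7')
rows(goal(-4.5,52,1),[.592,-.225,.1045],4,depth=.013)
```

```text
t 7.58 grip [ 0.5927 -0.2204  0.1445] q [-0.208  0.155 -0.246  1.014 -0.9   -1.768] F [ 0.6  -0.54 -0.59] w 7.8
handle pt [ 0.5923 -0.2249  0.141 ] axis [-0.008 -0.102  0.995] end [ 0.5932 -0.2152  0.0465] tip [ 0.5918 -0.2315  0.2056]
scene end px [203.6 186.5] tip px [186.5 147.6]
top end px [363.5 206.7] tip px [383.  198.2]
start [ 0.5906 -0.2349  0.1318] goal tcp [ 0.5912 -0.2352  0.0965] rot/row deg 0.11 mm/row 8.8 w/row [-0.0004 -0.0006  0.0018]
0 [-0.2  5.5 -6.9]
1 [-0.2  5.5 -6.9]
2 [-0.2  5.5 -6.9]
3 [-0.2  5.5 -6.9]
```

View pics/s7.png

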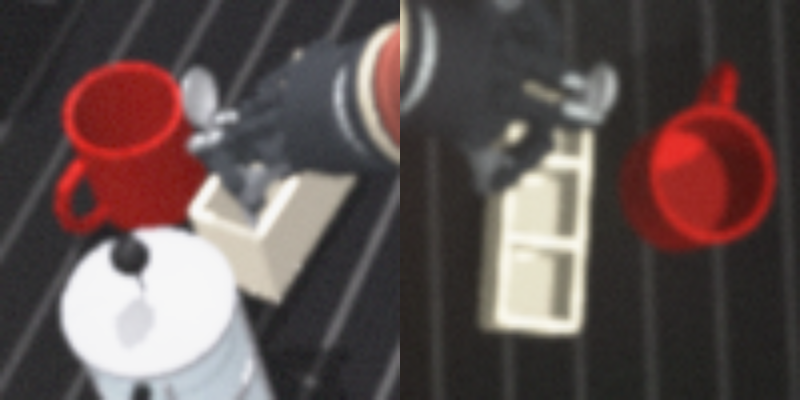

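{"fn": "carry_out", "kwargs": {
  "targets": [
    {"jaw": 0, "tx": 0, "ty": 5.5, "tz": -6.9, "wx": 0, "wy": 0, "wz": 0},
    {"jaw": 0, "tx": 0, "ty": 5.5, "tz": -6.9, "wx": 0, "wy": 0, "wz": 0},
    {"jaw": 0, "tx": 0, "ty": 5, "tz": -6.4, "wx": 0, "wy": 0, "wz": 0},
    {"jaw": 0, "tx": 0, "ty": 4, "tz": -5, "wx": 0, "wy": 0, "wz": 0},
    {"jaw": 0, "tx": 0, "ty": 0, "tz": 0, "wx": 0, "wy": 0, "wz": 0}
  ]
}}

```text
t: 8.3
tool_pos: [0.5912, -0.2354, 0.1011]
tcp_rot: [-0.013, -0.324, 0.945, 0.041]
force: [-0.4, 0.3, -0.6]
gripper_width: 0.0079
```

Run:
```python
from h import *
spec();held(32,.095,.16,.013);snap('s8')
cv2.imwrite('pics/w8.png',arm.read_camera('wrist'))
```

```text
t 8.3 grip [ 0.5925 -0.2207  0.1126] q [-0.208  0.188 -0.271  0.957 -0.9   -1.769] F [-0.4   0.28 -0.56] w 7.9
handle pt [ 0.5921 -0.2252  0.1091] axis [-0.008 -0.102  0.995] end [ 0.5928 -0.2155  0.0146] tip [ 0.5916 -0.2318  0.1738]
scene end px [205.5 192.8] tip px [189.  155.7]
top end px [361.5 208.3] tip px [380.1 200.3]
```

View pics/s8.png

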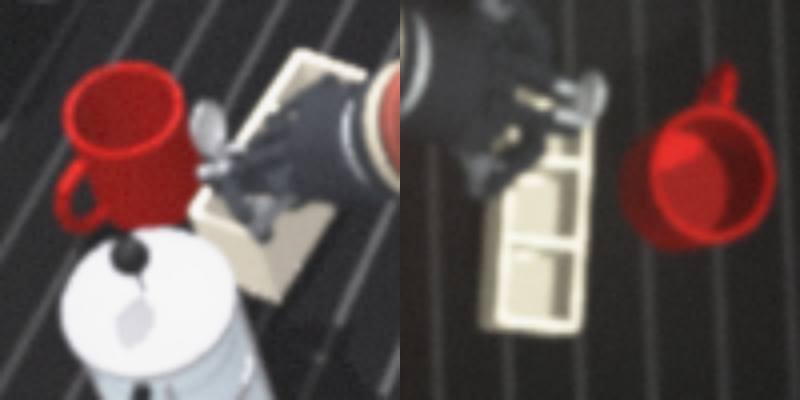

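View pics/w8.png

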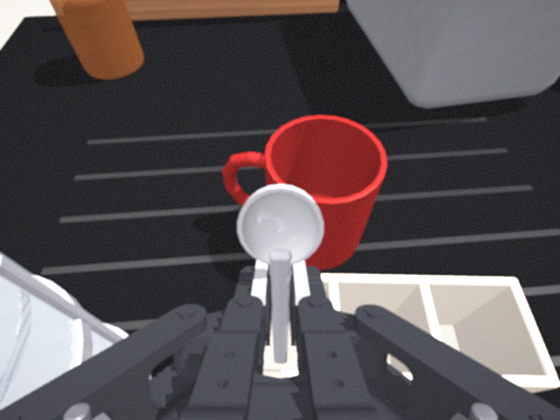

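{"fn": "carry_out", "kwargs": {
  "targets": [
    {"jaw": 0, "tx": 0, "ty": 2, "tz": -2.5, "wx": 0, "wy": 0, "wz": 0},
    {"jaw": 0, "tx": 0, "ty": 1.5, "tz": -2, "wx": 0, "wy": 0, "wz": 0},
    {"jaw": 0, "tx": 0, "ty": 0, "tz": 0, "wx": 0, "wy": 0, "wz": 0},
    {"jaw": 25, "tx": 0, "ty": 0, "tz": 0, "wx": 0, "wy": 0, "wz": 0},
    {"jaw": 25, "tx": 0, "ty": 0, "tz": 0, "wx": 0, "wy": 0, "wz": 0}
  ]
}}

```text
t: 9.07
tool_pos: [0.5917, -0.2355, 0.0964]
tcp_rot: [-0.014, -0.324, 0.945, 0.04]
force: [0.3, -0.4, 0.7]
gripper_width: 0.0211
```

Run:
```python
from h import *
spec();snap('s9')
cv2.imwrite('pics/w9.png',arm.read_camera('wrist'))
```

```text
t 9.07 grip [ 0.5929 -0.2208  0.1079] q [-0.208  0.193 -0.274  0.947 -0.9   -1.769] F [ 0.32 -0.41  0.68] w 21.1
```

View pics/w9.png

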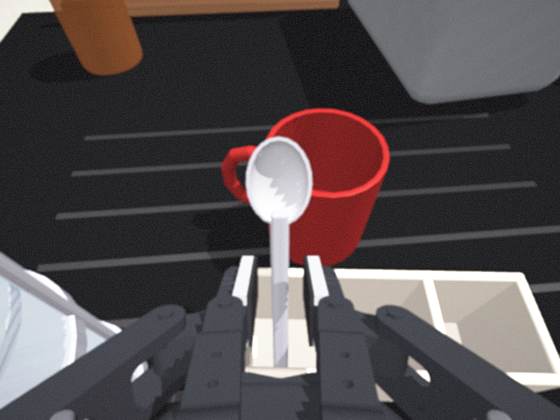

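{"fn": "carry_out", "kwargs": {
  "targets": [
    {"jaw": 25, "tx": 0, "ty": -15, "tz": 0, "wx": 0, "wy": 0, "wz": 0},
    {"jaw": 25, "tx": 0, "ty": -25, "tz": 0, "wx": 0, "wy": 0, "wz": 0},
    {"jaw": 25, "tx": 0, "ty": -40, "tz": 0, "wx": 0, "wy": 0, "wz": 0},
    {"jaw": 35, "tx": 0, "ty": -40, "tz": 10, "wx": -0.05, "wy": 0, "wz": 0},
    {"jaw": 47, "tx": 0, "ty": -30, "tz": 10, "wx": -0.1, "wy": 0, "wz": 0}
  ]
}}

```text
t: 9.85
tool_pos: [0.6005, -0.1292, 0.2051]
tcp_rot: [-0.016, -0.395, 0.918, 0.039]
force: [0.6, -1.1, -0.8]
gripper_width: 0.0401
```

Run:
```python
from h import *
spec();snap('s10')
rows(goal(-4.2,-8,1),[.582,.1305,.14],10)
```

```text
t 9.85 grip [ 0.6016 -0.1164  0.2187] q [-0.083  0.182 -0.016  1.375 -0.757 -1.57 ] F [ 0.64 -1.06 -0.78] w 40.1
start [ 0.6031 -0.1306  0.2109] goal tcp [0.5822 0.1331 0.1215] rot/row deg 5.15 mm/row 27.9 w/row [-0.0898 -0.0014 -0.0005]
0 [  4.4 -11.5 -25.1]
1 [  4.4  -9.2 -26. ]
2 [  4.3  -6.8 -26.7]
3 [  4.3  -4.4 -27.2]
4 [  4.3  -1.9 -27.5]
5 [  4.2   0.6 -27.6]
6 [  4.2   3.  -27.4]
7 [  4.1   5.5 -27.1]
8 [  4.1   7.9 -26.5]
9 [  4.1  10.2 -25.7]
```

View pics/s10.png

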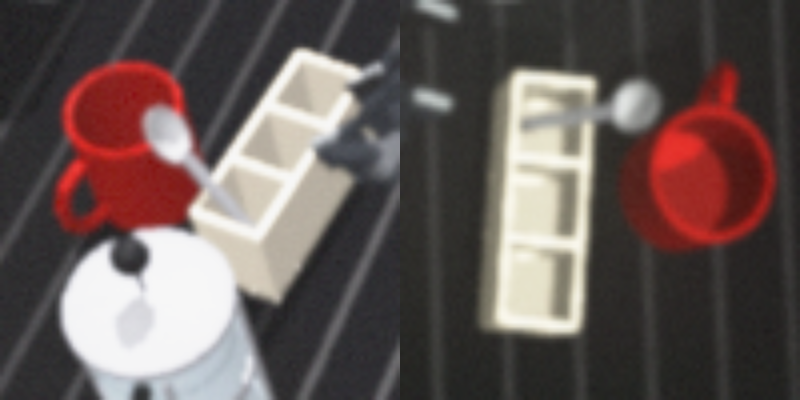

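{"fn": "carry_out", "kwargs": {
  "targets": [
    {"jaw": 47, "tx": 4.4, "ty": -8, "tz": -26, "wx": -0.09, "wy": 0, "wz": 0},
    {"jaw": 47, "tx": 4.3, "ty": -6, "tz": -27, "wx": -0.09, "wy": 0, "wz": 0},
    {"jaw": 47, "tx": 4.3, "ty": -6, "tz": -27, "wx": -0.09, "wy": 0, "wz": 0},
    {"jaw": 47, "tx": 4.3, "ty": -4, "tz": -27, "wx": -0.09, "wy": 0, "wz": 0},
    {"jaw": 47, "tx": 4.3, "ty": -2, "tz": -27, "wx": -0.09, "wy": 0, "wz": 0}
  ]
}}

```text
t: 10.58
tool_pos: [0.5897, -0.0025, 0.1525]
tcp_rot: [-0.025, -0.59, 0.806, 0.035]
force: [-0.3, 0.6, 0.3]
gripper_width: 0.0402
```

{"fn": "carry_out", "kwargs": {
  "targets": [
    {"jaw": 47, "tx": 4.2, "ty": 1, "tz": -27.5, "wx": -0.09, "wy": 0, "wz": 0},
    {"jaw": 47, "tx": 4.2, "ty": 3, "tz": -27.5, "wx": -0.09, "wy": 0, "wz": 0},
    {"jaw": 47, "tx": 4.1, "ty": 5, "tz": -27, "wx": -0.09, "wy": 0, "wz": 0},
    {"jaw": 47, "tx": 4, "ty": 8, "tz": -26.5, "wx": -0.09, "wy": 0, "wz": 0},
    {"jaw": 47, "tx": 4, "ty": 10, "tz": -25, "wx": -0.09, "wy": 0, "wz": 0}
  ]
}}

```text
t: 11.2
tool_pos: [0.5804, 0.1285, 0.108]
tcp_rot: [0.032, 0.755, -0.654, -0.028]
force: [0.9, 0.3, 0.4]
gripper_width: 0.0404
```

Run:
```python
from h import *
spec();cv2.imwrite('pics/w11.png',arm.read_camera('wrist'))
spec()
c=cam('wrist',arm.get_state())
for P in [(.590,.243,.004),(.5747,.0385,.0655),(.582,.1305,.0385)]: print(proj(c,P))
rows(goal(-4.2,-8,1),[.582,.1305,.0385],5,depth=.014)
```

```text
t 11.2 grip [0.5802 0.1258 0.1265] q [-0.077  0.067 -0.171  1.331  0.142 -1.562] F [0.9  0.35 0.39] w 40.4
 t 11.25 grip [0.579  0.1273 0.125 ] q [-0.077  0.067 -0.174  1.331  0.147 -1.562] F [ 0.14  1.59 -1.07] w 40.0
[277.99068855 310.2991724 ]
[272.057684    61.93701425]
[275.04746882 214.31654252]
start [0.5792 0.13   0.1065] goal tcp [0.5821 0.1324 0.0246] rot/row deg 0.16 mm/row 16.4 w/row [ 0.0015 -0.0025  0.0001]
0 [-0.6 16.3  1.9]
1 [-0.6 16.3  1.8]
2 [-0.6 16.3  1.8]
3 [-0.6 16.3  1.8]
4 [-0.6 16.3  1.8]
```

View pics/w11.png

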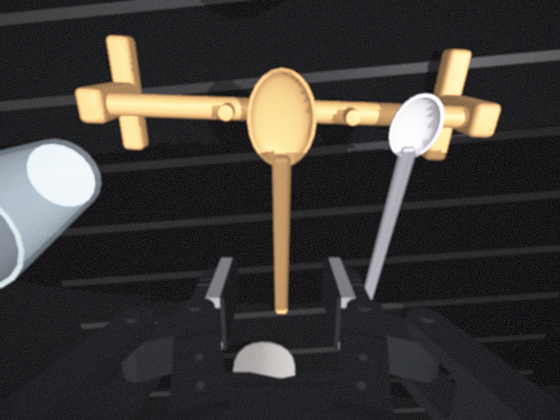

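{"fn": "carry_out", "kwargs": {
  "targets": [
    {"jaw": 47, "tx": -0.1, "ty": 20, "tz": 1.8, "wx": 0, "wy": 0, "wz": 0},
    {"jaw": 47, "tx": -0.1, "ty": 20, "tz": 1.8, "wx": 0, "wy": 0, "wz": 0},
    {"jaw": 47, "tx": 0, "ty": 20, "tz": 1.8, "wx": 0, "wy": 0, "wz": 0},
    {"jaw": 47, "tx": 0, "ty": 16, "tz": 1.8, "wx": 0, "wy": 0, "wz": 0},
    {"jaw": 47, "tx": 0, "ty": 6, "tz": 1, "wx": 0, "wy": 0, "wz": 0}
  ]
}}

```text
t: 11.88
tool_pos: [0.5801, 0.1312, 0.0246]
tcp_rot: [0.032, 0.754, -0.655, -0.029]
force: [1.0, 0.1, 0.2]
gripper_width: 0.0404
```

{"fn": "carry_out", "kwargs": {
  "targets": [
    {"jaw": 47, "tx": 0, "ty": 0, "tz": 0, "wx": 0, "wy": 0, "wz": 0},
    {"jaw": 0, "tx": 0, "ty": 0, "tz": 0, "wx": 0, "wy": 0, "wz": 0},
    {"jaw": 0, "tx": 0, "ty": 0, "tz": 0, "wx": 0, "wy": 0, "wz": 0},
    {"jaw": 0, "tx": 0, "ty": 0, "tz": 0, "wx": 0, "wy": 0, "wz": 0},
    {"jaw": 0, "tx": 0, "ty": 0, "tz": 0, "wx": 0, "wy": 0, "wz": 0}
  ]
}}

```text
t: 12.5
tool_pos: [0.5816, 0.1312, 0.0271]
tcp_rot: [0.033, 0.754, -0.655, -0.028]
force: [-1.1, -0.2, 6.1]
gripper_width: 0.0099
```

Run:
```python
from h import *
spec();cv2.imwrite('pics/w12.png',arm.read_camera('wrist'))
st=arm.get_state();print(R.from_quat(st['tcp_rot']).as_matrix().round(3),st['tool_pos'])
```

```text
t 12.5 grip [0.5813 0.1286 0.0456] q [-0.071  0.125 -0.26   1.182  0.14  -1.556] F [-1.09 -0.23  6.06] w 9.9
[[-0.996  0.013 -0.084]
 [ 0.085  0.139 -0.987]
 [-0.001 -0.99  -0.14 ]] [0.58158298 0.13118866 0.02706488]
```

View pics/w12.png

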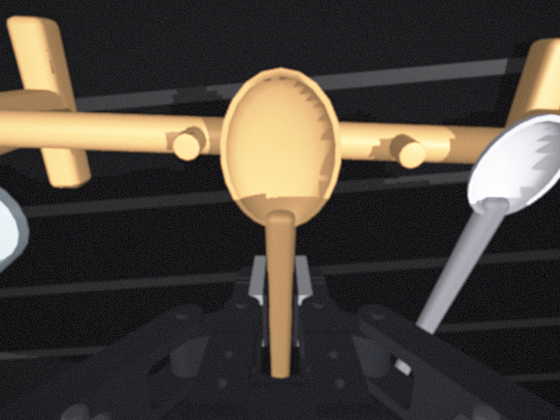

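{"fn": "carry_out", "kwargs": {
  "targets": [
    {"jaw": 0, "tx": 0, "ty": -12, "tz": 0, "wx": 0, "wy": 0, "wz": 0},
    {"jaw": 0, "tx": 0, "ty": -25, "tz": 0, "wx": 0, "wy": 0, "wz": 0},
    {"jaw": 0, "tx": 0, "ty": -40, "tz": 0, "wx": 0, "wy": 0, "wz": 0},
    {"jaw": 0, "tx": 0, "ty": -50, "tz": 0, "wx": 0.05, "wy": 0, "wz": 0},
    {"jaw": 0, "tx": 0, "ty": -50, "tz": 10, "wx": 0.1, "wy": 0, "wz": 0}
  ]
}}

```text
t: 13.18
tool_pos: [0.5778, 0.0981, 0.203]
tcp_rot: [-0.03, -0.702, 0.711, 0.031]
force: [0.6, 0.4, -0.4]
gripper_width: 0.0097
```

Run:
```python
from h import *
spec();cv2.imwrite('pics/w13.png',arm.read_camera('wrist'))
for d in(.010,.013):print(d,spoonang(68,.096,d))
rows(goal(-4.5,59,1),[.540,-.223,.24],10,depth=.012)
```

```text
t 13.18 grip [0.5779 0.0984 0.2217] q [-0.048  0.06  -0.     1.511 -0.013 -1.532] F [ 0.6  0.4 -0.4] w 9.7
0.01 (np.float64(0.10771368177898921), np.float64(28.0))
0.013 (np.float64(0.050222364297837885), np.float64(-16.0))
start [0.5802 0.0978 0.2107] goal tcp [ 0.5392 -0.2333  0.2338] rot/row deg 5.8 mm/row 33.4 w/row [ 0.1012 -0.0011 -0.0005]
0 [ 1.2 -1.7 33.4]
1 [ 1.3  1.6 33.4]
2 [ 1.3  5.  33. ]
3 [ 1.3  8.3 32.4]
4 [ 1.4 11.5 31.4]
5 [ 1.4 14.7 30. ]
6 [ 1.4 17.6 28.4]
7 [ 1.4 20.4 26.5]
8 [ 1.5 23.  24.3]
9 [ 1.5 25.3 21.8]
```

View pics/w13.png

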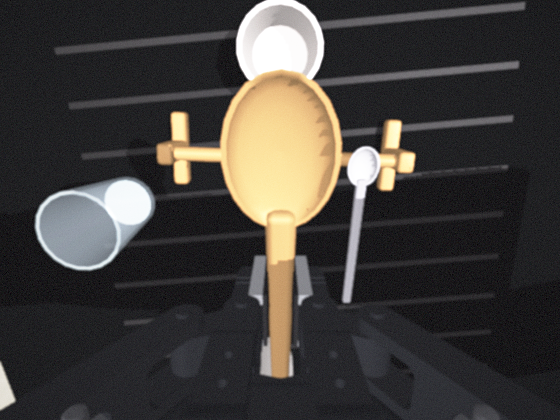

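{"fn": "carry_out", "kwargs": {
  "targets": [
    {"jaw": 0, "tx": 1.3, "ty": -6, "tz": 33, "wx": 0.1, "wy": 0, "wz": 0},
    {"jaw": 0, "tx": 1.3, "ty": -2, "tz": 34, "wx": 0.1, "wy": 0, "wz": 0},
    {"jaw": 0, "tx": 1.3, "ty": 3, "tz": 33, "wx": 0.1, "wy": 0, "wz": 0},
    {"jaw": 0, "tx": 1.3, "ty": 8, "tz": 32, "wx": 0.1, "wy": 0, "wz": 0},
    {"jaw": 0, "tx": 1.4, "ty": 12, "tz": 31, "wx": 0.1, "wy": 0, "wz": 0}
  ]
}}

```text
t: 13.85
tool_pos: [0.5574, -0.0662, 0.2211]
tcp_rot: [-0.022, -0.504, 0.863, 0.037]
force: [-0.2, 0.5, -0.9]
gripper_width: 0.0099
```

{"fn": "carry_out", "kwargs": {
  "targets": [
    {"jaw": 0, "tx": 1.4, "ty": 15, "tz": 30, "wx": 0.1, "wy": 0, "wz": 0},
    {"jaw": 0, "tx": 1.4, "ty": 18, "tz": 28, "wx": 0.1, "wy": 0, "wz": 0},
    {"jaw": 0, "tx": 1.4, "ty": 20, "tz": 26, "wx": 0.1, "wy": 0, "wz": 0},
    {"jaw": 0, "tx": 1.5, "ty": 23, "tz": 24, "wx": 0.1, "wy": 0, "wz": 0},
    {"jaw": 0, "tx": 1.5, "ty": 25, "tz": 21, "wx": 0.1, "wy": 0, "wz": 0}
  ]
}}

```text
t: 14.48
tool_pos: [0.5359, -0.2303, 0.2282]
tcp_rot: [-0.012, -0.275, 0.96, 0.041]
force: [0.7, 0.1, -0.5]
gripper_width: 0.0098
```

Run:
```python
from h import *
spec();snap('s14');spec();held(26,.119,.215,.012)
rows(goal(-4.5,59,1),[.540,-.223,.23],5,depth=.012)
```

```text
t 14.47 grip [ 0.5373 -0.2145  0.2381] q [-0.188 -0.062 -0.339  1.132 -1.004 -1.761] F [ 0.73  0.12 -0.46] w 9.8
 t 14.57 grip [ 0.5359 -0.2147  0.2357] q [-0.189 -0.061 -0.342  1.133 -1.003 -1.761] F [-0.69  0.48  0.21] w 10.0
handle pt [ 0.5354 -0.2203  0.2322] axis [-0.006 -0.106  0.994] end [ 0.5361 -0.2078  0.1138] tip [ 0.5348 -0.2305  0.3276]
scene end px [210.4 156. ] tip px [186.4  94.4]
top end px [366.3 225.1] tip px [397.4 216.2]
start [ 0.5345 -0.2305  0.2258] goal tcp [ 0.5392 -0.2333  0.2238] rot/row deg 0.24 mm/row 1.2 w/row [ 0.0037 -0.0003  0.0018]
0 [-1.   0.6 -0.1]
1 [-1.   0.6 -0.1]
2 [-1.   0.6 -0.1]
3 [-1.   0.6 -0.1]
4 [-1.   0.6 -0.1]
```

View pics/s14.png

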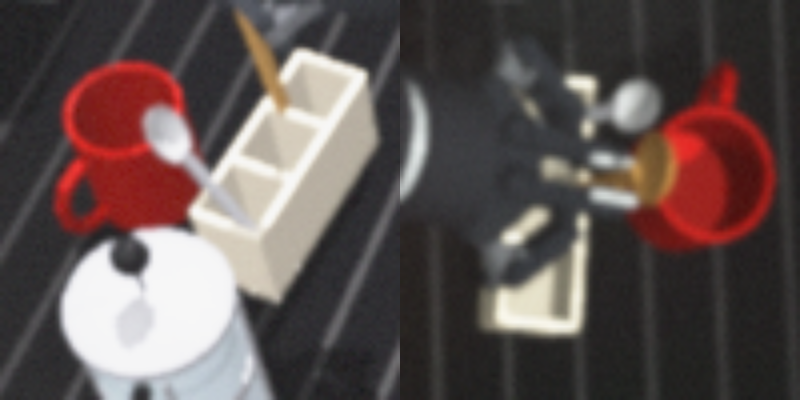

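{"fn": "carry_out", "kwargs": {
  "targets": [
    {"jaw": 0, "tx": -0.8, "ty": 7.3, "tz": -10.6, "wx": 0, "wy": 0, "wz": 0},
    {"jaw": 0, "tx": -0.8, "ty": 7.3, "tz": -10.6, "wx": 0, "wy": 0, "wz": 0},
    {"jaw": 0, "tx": -0.8, "ty": 7.3, "tz": -10.6, "wx": 0, "wy": 0, "wz": 0},
    {"jaw": 0, "tx": -0.8, "ty": 7.3, "tz": -10.6, "wx": 0, "wy": 0, "wz": 0},
    {"jaw": 0, "tx": -0.8, "ty": 7.3, "tz": -10.6, "wx": 0, "wy": 0, "wz": 0}
  ]
}}

```text
t: 15.2
tool_pos: [0.54, -0.2323, 0.1624]
tcp_rot: [-0.012, -0.277, 0.96, 0.041]
force: [-0.4, -0.2, -0.1]
gripper_width: 0.0097
```

Run:
```python
from h import *
spec();snap('s15');spec();held(26,.119,.215,.012)
rows(goal(-4.5,59,1),[.540,-.223,.131],4,depth=.012)
```

```text
t 15.2 grip [ 0.5413 -0.2166  0.1724] q [-1.910e-01 -1.000e-03 -4.010e-01  1.005e+00 -1.001e+00 -1.767e+00] F [-0.37 -0.24 -0.07] w 9.7
 t 15.3 grip [ 0.5405 -0.2165  0.1712] q [-0.191  0.    -0.402  1.005 -1.001 -1.767] F [-1.02 -0.46 -0.93] w 10.0
handle pt [ 0.54   -0.2221  0.1676] axis [-0.007 -0.107  0.994] end [ 0.5408 -0.2093  0.0493] tip [ 0.5394 -0.2324  0.2631]
scene end px [212.9 171.5] tip px [190.4 115.6]
top end px [362.2 225.6] tip px [390.4 217.4]
start [ 0.5391 -0.2322  0.1613] goal tcp [ 0.5392 -0.2333  0.1248] rot/row deg 0.31 mm/row 9.1 w/row [ 0.0051 -0.0003  0.0018]
0 [-0.1  5.1 -7.6]
1 [-0.1  5.  -7.6]
2 [-0.   5.  -7.6]
3 [-0.   4.9 -7.7]
```

View pics/s15.png

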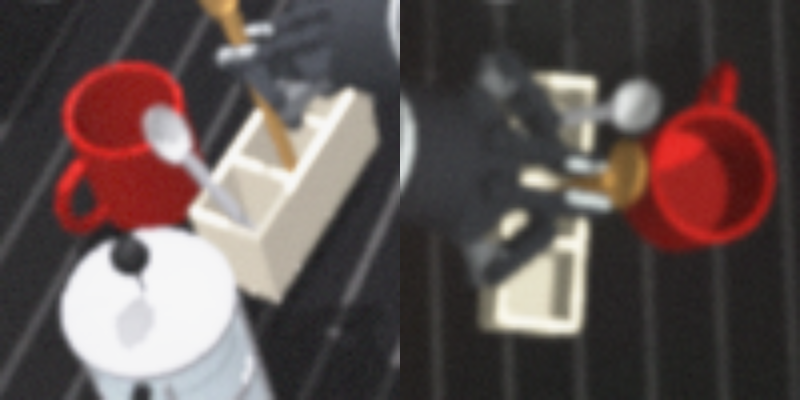

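Handle is in the middle well (end at crop (290,165)); lower the rest and release.

{"fn": "carry_out", "kwargs": {
  "targets": [
    {"jaw": 0, "tx": 0, "ty": 5, "tz": -7.6, "wx": 0, "wy": 0, "wz": 0},
    {"jaw": 0, "tx": 0, "ty": 5, "tz": -7.6, "wx": 0, "wy": 0, "wz": 0},
    {"jaw": 0, "tx": 0, "ty": 5, "tz": -7.6, "wx": 0, "wy": 0, "wz": 0},
    {"jaw": 0, "tx": 0, "ty": 4.5, "tz": -7, "wx": 0, "wy": 0, "wz": 0},
    {"jaw": 0, "tx": 0, "ty": 0, "tz": 0, "wx": 0, "wy": 0, "wz": 0}
  ]
}}

```text
t: 15.92
tool_pos: [0.5394, -0.233, 0.1268]
tcp_rot: [-0.011, -0.277, 0.96, 0.041]
force: [-0.5, -0.3, -0.1]
gripper_width: 0.0098
```

Run:
```python
from h import *
spec();held(26,.119,.215,.012)
```

```text
t 15.93 grip [ 0.5407 -0.2172  0.1368] q [-0.192  0.037 -0.432  0.936 -1.001 -1.769] F [-0.51 -0.34 -0.12] w 9.8
handle pt [ 0.5402 -0.2229  0.1332] axis [-0.008 -0.107  0.994] end [ 0.5412 -0.2102  0.0149] tip [ 0.5395 -0.2331  0.2287]
scene end px [214.4 178.7] tip px [192.9 125.5]
top end px [360.2 226.6] tip px [387. 219.]
```

{"fn": "carry_out", "kwargs": {
  "targets": [
    {"jaw": 0, "tx": 0, "ty": 2, "tz": -3, "wx": 0, "wy": 0, "wz": 0},
    {"jaw": 0, "tx": 0, "ty": 1.5, "tz": -2.5, "wx": 0, "wy": 0, "wz": 0},
    {"jaw": 0, "tx": 0, "ty": 0, "tz": 0, "wx": 0, "wy": 0, "wz": 0},
    {"jaw": 25, "tx": 0, "ty": 0, "tz": 0, "wx": 0, "wy": 0, "wz": 0},
    {"jaw": 25, "tx": 0, "ty": 0, "tz": 0, "wx": 0, "wy": 0, "wz": 0}
  ]
}}

```text
t: 16.55
tool_pos: [0.54, -0.2332, 0.1215]
tcp_rot: [-0.012, -0.276, 0.96, 0.041]
force: [0.0, 0.3, -0.2]
gripper_width: 0.0213
```

Run:
```python
from h import *
spec();cv2.imwrite('pics/w16.png',arm.read_camera('wrist'))
```

```text
t 16.55 grip [ 0.5413 -0.2174  0.1315] q [-0.192  0.043 -0.436  0.923 -1.001 -1.769] F [ 0.03  0.34 -0.23] w 21.3
```

View pics/w16.png

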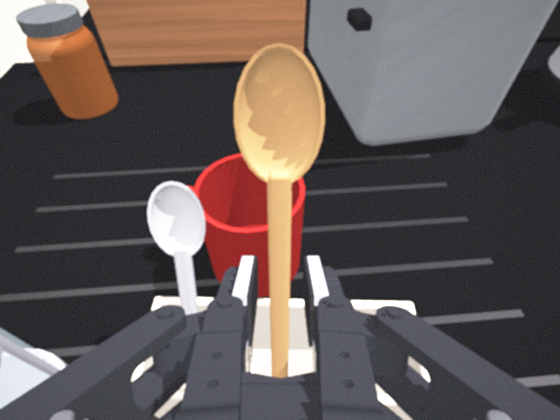

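{"fn": "carry_out", "kwargs": {
  "targets": [
    {"jaw": 25, "tx": 0, "ty": -15, "tz": 0, "wx": 0, "wy": 0, "wz": 0},
    {"jaw": 25, "tx": 0, "ty": -25, "tz": 0, "wx": 0, "wy": 0, "wz": 0},
    {"jaw": 25, "tx": 0, "ty": -40, "tz": 0, "wx": 0, "wy": 0, "wz": 0},
    {"jaw": 35, "tx": 0, "ty": -40, "tz": 5, "wx": -0.05, "wy": 0, "wz": 0},
    {"jaw": 47, "tx": 0, "ty": -30, "tz": 5, "wx": -0.1, "wy": 0, "wz": 0}
  ]
}}

```text
t: 17.23
tool_pos: [0.5501, -0.1111, 0.2106]
tcp_rot: [-0.014, -0.349, 0.936, 0.04]
force: [1.0, -0.9, 0.6]
gripper_width: 0.0404
```

Run:
```python
from h import *
spec();snap('s17')
rows(goal(-2.6,-8,1),[.507,.129,.125],10)
```

```text
t 17.23 grip [ 0.5513 -0.097   0.2229] q [-0.021  0.094 -0.143  1.409 -0.855 -1.475] F [ 0.99 -0.92  0.58] w 40.4
start [ 0.5526 -0.1119  0.2156] goal tcp [0.5071 0.1316 0.1065] rot/row deg 5.72 mm/row 27.1 w/row [-0.0997 -0.0041  0.0007]
0 [  6.7 -11.  -23.8]
1 [  6.6  -8.5 -24.8]
2 [  6.4  -6.  -25.6]
3 [  6.3  -3.4 -26.1]
4 [  6.2  -0.8 -26.3]
5 [  6.1   1.8 -26.3]
6 [  6.    4.4 -26. ]
7 [  5.9   7.  -25.5]
8 [  5.8   9.5 -24.7]
9 [  5.7  11.9 -23.6]
```

View pics/s17.png

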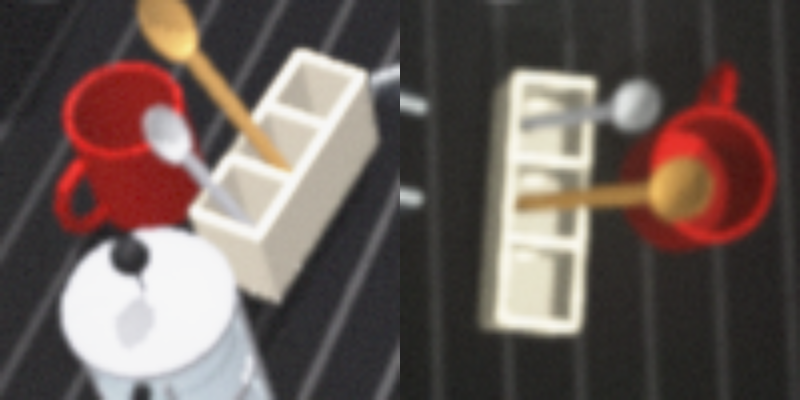

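{"fn": "carry_out", "kwargs": {
  "targets": [
    {"jaw": 47, "tx": 6.6, "ty": -8, "tz": -25, "wx": -0.1, "wy": -0.004, "wz": 0},
    {"jaw": 47, "tx": 6.5, "ty": -7, "tz": -25, "wx": -0.1, "wy": -0.004, "wz": 0},
    {"jaw": 47, "tx": 6.4, "ty": -6, "tz": -26, "wx": -0.1, "wy": -0.004, "wz": 0},
    {"jaw": 47, "tx": 6.3, "ty": -3, "tz": -26, "wx": -0.1, "wy": -0.004, "wz": 0},
    {"jaw": 47, "tx": 6.2, "ty": -1, "tz": -26, "wx": -0.1, "wy": -0.004, "wz": 0}
  ]
}}

```text
t: 17.95
tool_pos: [0.5271, 0.0067, 0.1512]
tcp_rot: [-0.015, -0.57, 0.821, 0.032]
force: [-0.2, 0.4, -0.7]
gripper_width: 0.0401
```

{"fn": "carry_out", "kwargs": {
  "targets": [
    {"jaw": 47, "tx": 6.1, "ty": 1, "tz": -26, "wx": -0.1, "wy": -0.004, "wz": 0},
    {"jaw": 47, "tx": 6, "ty": 4, "tz": -26, "wx": -0.1, "wy": -0.004, "wz": 0},
    {"jaw": 47, "tx": 5.9, "ty": 7, "tz": -25.5, "wx": -0.1, "wy": -0.004, "wz": 0},
    {"jaw": 47, "tx": 5.8, "ty": 9, "tz": -24.7, "wx": -0.1, "wy": -0.004, "wz": 0},
    {"jaw": 47, "tx": 5.5, "ty": 11, "tz": -23, "wx": -0.1, "wy": -0.004, "wz": 0}
  ]
}}

```text
t: 18.58
tool_pos: [0.5046, 0.1279, 0.0995]
tcp_rot: [0.014, 0.756, -0.654, -0.021]
force: [0.1, -0.3, 0.0]
gripper_width: 0.04
```

Run:
```python
from h import *
spec();arm.read_camera('top');cv2.imwrite('pics/w18.png',arm.read_camera('wrist'))
spec()
c=cam('wrist',arm.get_state())
for P in [(.513,.241,.003),(.5046,.0574,.060),(.507,.129,.0395)]: print(proj(c,P))
rows(goal(-2.6,-8,1),[.507,.129,.0395],5,depth=.014)
```

```text
t 18.57 grip [0.5047 0.1252 0.118 ] q [-0.09  -0.135 -0.384  1.34   0.142 -1.611] F [ 0.12 -0.25  0.04] w 40.0
 t 18.68 grip [0.5036 0.1248 0.1169] q [-0.09  -0.134 -0.386  1.341  0.14  -1.611] F [ 0.58  0.97 -0.18] w 40.1
[273.30694882 317.34512532]
[268.39363021 111.14302847]
[272.37471599 222.54772958]
start [0.5034 0.1274 0.0984] goal tcp [0.5071 0.1309 0.0256] rot/row deg 0.19 mm/row 14.6 w/row [ 0.0003 -0.0014  0.003 ]
0 [-0.9 14.5  1.3]
1 [-0.9 14.5  1.3]
2 [-0.8 14.5  1.3]
3 [-0.8 14.5  1.3]
4 [-0.8 14.5  1.3]
```

View pics/w18.png

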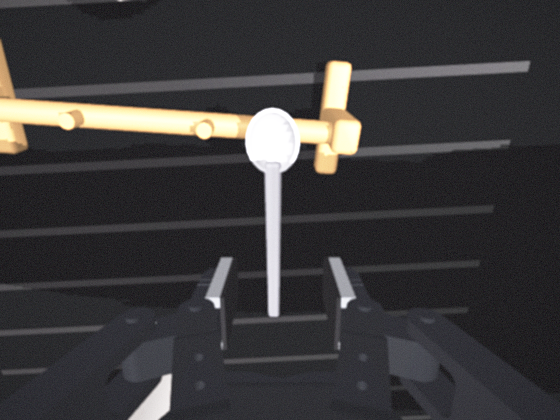

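{"fn": "carry_out", "kwargs": {
  "targets": [
    {"jaw": 47, "tx": -1, "ty": 17, "tz": 1.3, "wx": 0, "wy": 0, "wz": 0},
    {"jaw": 47, "tx": -1, "ty": 18, "tz": 1.3, "wx": 0, "wy": 0, "wz": 0},
    {"jaw": 47, "tx": -1, "ty": 18, "tz": 1.3, "wx": 0, "wy": 0, "wz": 0},
    {"jaw": 47, "tx": -1, "ty": 14, "tz": 1.3, "wx": 0, "wy": 0, "wz": 0},
    {"jaw": 47, "tx": -0.3, "ty": 6, "tz": 1.3, "wx": 0, "wy": 0, "wz": 0}
  ]
}}

```text
t: 19.3
tool_pos: [0.5076, 0.1312, 0.0256]
tcp_rot: [0.014, 0.755, -0.655, -0.022]
force: [-0.3, 0.1, 0.7]
gripper_width: 0.0401
```

{"fn": "carry_out", "kwargs": {
  "targets": [
    {"jaw": 47, "tx": 0, "ty": 0, "tz": 0, "wx": 0, "wy": 0, "wz": 0},
    {"jaw": 0, "tx": 0, "ty": 0, "tz": 0, "wx": 0, "wy": 0, "wz": 0},
    {"jaw": 0, "tx": 0, "ty": 0, "tz": 0, "wx": 0, "wy": 0, "wz": 0},
    {"jaw": 0, "tx": 0, "ty": 0, "tz": 0, "wx": 0, "wy": 0, "wz": 0},
    {"jaw": 0, "tx": 0, "ty": 0, "tz": 0, "wx": 0, "wy": 0, "wz": 0}
  ]
}}

```text
t: 19.92
tool_pos: [0.5087, 0.1311, 0.0275]
tcp_rot: [0.015, 0.755, -0.655, -0.021]
force: [-0.5, 0.3, 4.8]
gripper_width: 0.0078
```

{"fn": "carry_out", "kwargs": {
  "targets": [
    {"jaw": 0, "tx": 0, "ty": -12, "tz": 0, "wx": 0, "wy": 0, "wz": 0},
    {"jaw": 0, "tx": 0, "ty": -25, "tz": 0, "wx": 0, "wy": 0, "wz": 0},
    {"jaw": 0, "tx": 0, "ty": -40, "tz": 0, "wx": 0, "wy": 0, "wz": 0},
    {"jaw": 0, "tx": 0, "ty": -50, "tz": 0, "wx": 0.05, "wy": 0, "wz": 0},
    {"jaw": 0, "tx": 0, "ty": -50, "tz": 10, "wx": 0.1, "wy": 0, "wz": 0}
  ]
}}

```text
t: 20.55
tool_pos: [0.5087, 0.0979, 0.2036]
tcp_rot: [-0.013, -0.703, 0.711, 0.023]
force: [0.9, -0.5, -0.5]
gripper_width: 0.0081
```

Run:
```python
from h import *
spec();cv2.imwrite('pics/w19.png',arm.read_camera('wrist'));spec()
rows(goal(-4.5,58,1),[.488,-.218,.24],10,depth=.012)
```

```text
t 20.55 grip [0.5089 0.0981 0.2223] q [-0.055 -0.131 -0.186  1.529 -0.012 -1.576] F [ 0.92 -0.54 -0.46] w 8.1
 t 20.6 grip [0.5112 0.0978 0.2296] q [-0.053 -0.133 -0.175  1.533 -0.017 -1.574] F [0.66 0.43 6.65] w 7.8
start [0.5111 0.0974 0.2109] goal tcp [ 0.4872 -0.2281  0.2336] rot/row deg 5.7 mm/row 32.7 w/row [ 0.0995  0.0028 -0.0011]
0 [ 0.8 -1.7 32.7]
1 [ 0.7  1.6 32.7]
2 [ 0.6  4.8 32.4]
3 [ 0.5  8.  31.7]
4 [ 0.4 11.1 30.8]
5 [ 0.3 14.1 29.5]
6 [ 0.2 17.  28. ]
7 [ 0.1 19.7 26.2]
8 [-0.  22.2 24.1]
9 [-0.1 24.4 21.8]
```

View pics/w19.png

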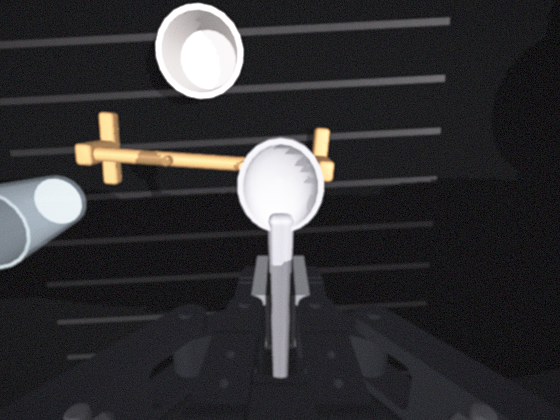

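{"fn": "carry_out", "kwargs": {
  "targets": [
    {"jaw": 0, "tx": 0.8, "ty": -6, "tz": 33, "wx": 0.1, "wy": 0.003, "wz": 0},
    {"jaw": 0, "tx": 0.7, "ty": -2, "tz": 33, "wx": 0.1, "wy": 0.003, "wz": 0},
    {"jaw": 0, "tx": 0.6, "ty": 3, "tz": 32.5, "wx": 0.1, "wy": 0.003, "wz": 0},
    {"jaw": 0, "tx": 0.5, "ty": 8, "tz": 32, "wx": 0.1, "wy": 0.003, "wz": 0},
    {"jaw": 0, "tx": 0.4, "ty": 11, "tz": 31, "wx": 0.1, "wy": 0.003, "wz": 0}
  ]
}}

```text
t: 21.22
tool_pos: [0.497, -0.0654, 0.2223]
tcp_rot: [-0.012, -0.505, 0.863, 0.03]
force: [0.2, -0.7, -1.1]
gripper_width: 0.0079
```

{"fn": "carry_out", "kwargs": {
  "targets": [
    {"jaw": 0, "tx": 0.3, "ty": 14, "tz": 29.5, "wx": 0.1, "wy": 0.003, "wz": 0},
    {"jaw": 0, "tx": 0.2, "ty": 17, "tz": 28, "wx": 0.1, "wy": 0.003, "wz": 0},
    {"jaw": 0, "tx": 0, "ty": 20, "tz": 26, "wx": 0.1, "wy": 0.003, "wz": 0},
    {"jaw": 0, "tx": 0, "ty": 22, "tz": 24, "wx": 0.1, "wy": 0.003, "wz": 0},
    {"jaw": 0, "tx": 0, "ty": 24, "tz": 22, "wx": 0.1, "wy": 0.003, "wz": 0}
  ]
}}

```text
t: 21.85
tool_pos: [0.4853, -0.2279, 0.2329]
tcp_rot: [-0.01, -0.275, 0.961, 0.036]
force: [-0.2, -0.8, -1.1]
gripper_width: 0.0074
```

Run:
```python
from h import *
spec();snap('s20');spec();held(26,.118,.195,.012)
rows(goal(-4.5,58,1),[.488,-.218,.23],5,depth=.012)
```

```text
t 21.85 grip [ 0.4865 -0.2121  0.2428] q [-0.203 -0.251 -0.503  1.117 -0.999 -1.809] F [-0.16 -0.8  -1.07] w 7.4
 t 21.95 grip [ 0.4852 -0.2122  0.2408] q [-0.204 -0.251 -0.506  1.118 -0.998 -1.808] F [-0.38  0.73 -0.67] w 7.6
handle pt [ 0.4848 -0.2179  0.2373] axis [-0.006 -0.106  0.994] end [ 0.4855 -0.2054  0.1199] tip [ 0.4844 -0.226   0.3138]
scene end px [218.1 140.6] tip px [198.3  84.3]
top end px [366.6 244.7] tip px [394.6 240.8]
start [ 0.484  -0.228   0.2309] goal tcp [ 0.4872 -0.2281  0.2236] rot/row deg 0.04 mm/row 1.6 w/row [ 0.0003  0.0006 -0.0002]
0 [-0.6  0.7 -1.2]
1 [-0.6  0.7 -1.2]
2 [-0.6  0.7 -1.2]
3 [-0.6  0.7 -1.2]
4 [-0.6  0.7 -1.2]
```

View pics/s20.png

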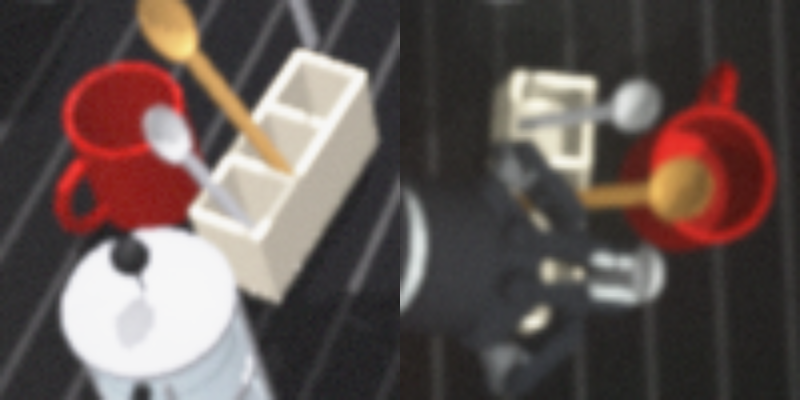

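{"fn": "carry_out", "kwargs": {
  "targets": [
    {"jaw": 0, "tx": -0.8, "ty": 7.2, "tz": -11.4, "wx": 0, "wy": 0, "wz": 0},
    {"jaw": 0, "tx": -0.8, "ty": 7.2, "tz": -11.4, "wx": 0, "wy": 0, "wz": 0},
    {"jaw": 0, "tx": -0.8, "ty": 7.2, "tz": -11.4, "wx": 0, "wy": 0, "wz": 0},
    {"jaw": 0, "tx": -0.8, "ty": 7.2, "tz": -11.4, "wx": 0, "wy": 0, "wz": 0},
    {"jaw": 0, "tx": -0.8, "ty": 7.2, "tz": -11.4, "wx": 0, "wy": 0, "wz": 0}
  ]
}}

```text
t: 22.58
tool_pos: [0.4896, -0.2274, 0.1641]
tcp_rot: [-0.01, -0.277, 0.96, 0.036]
force: [-0.0, -0.2, -0.0]
gripper_width: 0.0075
```

Run:
```python
from h import *
spec();snap('s21');spec();held(26,.118,.195,.012)
rows(goal(-4.5,58,1),[.489,-.218,.128],4,depth=.012)
```

```text
t 22.57 grip [ 0.4907 -0.2116  0.174 ] q [-0.201 -0.183 -0.571  0.985 -0.997 -1.805] F [-0.04 -0.22 -0.  ] w 7.5
 t 22.68 grip [ 0.4899 -0.2115  0.1729] q [-0.201 -0.182 -0.572  0.985 -0.997 -1.805] F [-0.41 -0.64  0.03] w 8.0
handle pt [ 0.4895 -0.2171  0.1693] axis [-0.006 -0.108  0.994] end [ 0.4902 -0.2044  0.052 ] tip [ 0.489  -0.2254  0.2459]
scene end px [221.2 157.5] tip px [202.8 106.6]
top end px [361.2 244.1] tip px [386.3 240.4]
start [ 0.4887 -0.2272  0.1629] goal tcp [ 0.4882 -0.2281  0.1216] rot/row deg 0.08 mm/row 10.3 w/row [ 0.0008  0.001  -0.0005]
0 [ 0.1  5.7 -8.6]
1 [ 0.1  5.7 -8.6]
2 [ 0.1  5.7 -8.6]
3 [ 0.1  5.7 -8.6]
```

View pics/s21.png

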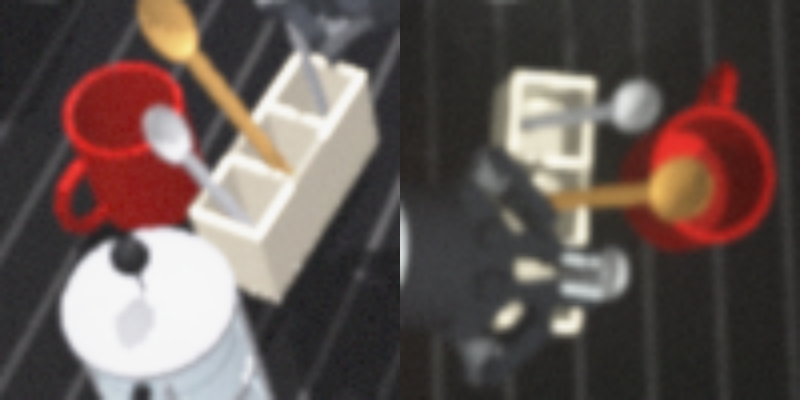

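{"fn": "carry_out", "kwargs": {
  "targets": [
    {"jaw": 0, "tx": 0, "ty": 5.7, "tz": -8.6, "wx": 0, "wy": 0, "wz": 0},
    {"jaw": 0, "tx": 0, "ty": 5.7, "tz": -8.6, "wx": 0, "wy": 0, "wz": 0},
    {"jaw": 0, "tx": 0, "ty": 5.7, "tz": -8.6, "wx": 0, "wy": 0, "wz": 0},
    {"jaw": 0, "tx": 0, "ty": 5, "tz": -7.6, "wx": 0, "wy": 0, "wz": 0},
    {"jaw": 0, "tx": 0, "ty": 0, "tz": 0, "wx": 0, "wy": 0, "wz": 0}
  ]
}}

```text
t: 23.3
tool_pos: [0.4889, -0.2283, 0.1241]
tcp_rot: [-0.01, -0.277, 0.96, 0.036]
force: [-0.8, 0.5, -0.1]
gripper_width: 0.0079
```

Run:
```python
from h import *
spec();held(26,.118,.195,.012);snap('s22')
```

```text
t 23.3 grip [ 0.4901 -0.2126  0.134 ] q [-0.203 -0.139 -0.609  0.901 -0.997 -1.808] F [-0.8   0.53 -0.08] w 7.9
handle pt [ 0.4897 -0.2182  0.1304] axis [-0.007 -0.107  0.994] end [ 0.4905 -0.2056  0.0131] tip [ 0.4892 -0.2265  0.207 ]
scene end px [222.6 165.8] tip px [205.  117.5]
top end px [359.1 244.7] tip px [382.8 241.3]
```

View pics/s22.png

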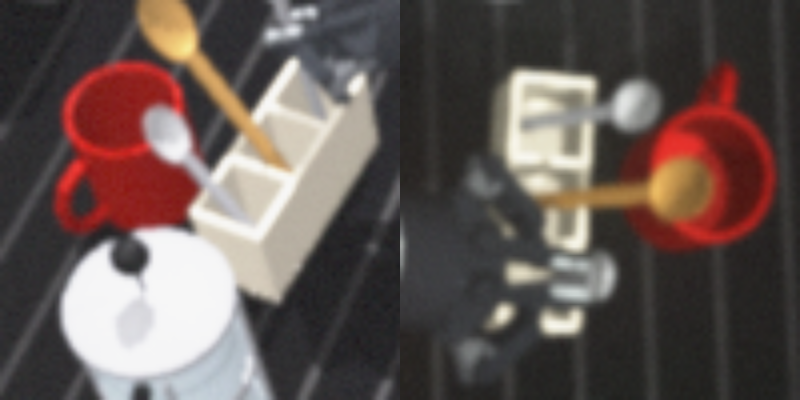

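Lower 5 mm more, release, retreat.

{"fn": "carry_out", "kwargs": {
  "targets": [
    {"jaw": 0, "tx": 0, "ty": 1.5, "tz": -2.5, "wx": 0, "wy": 0, "wz": 0},
    {"jaw": 0, "tx": 0, "ty": 1, "tz": -1.7, "wx": 0, "wy": 0, "wz": 0},
    {"jaw": 0, "tx": 0, "ty": 0, "tz": 0, "wx": 0, "wy": 0, "wz": 0},
    {"jaw": 23, "tx": 0, "ty": 0, "tz": 0, "wx": 0, "wy": 0, "wz": 0},
    {"jaw": 23, "tx": 0, "ty": 0, "tz": 0, "wx": 0, "wy": 0, "wz": 0}
  ]
}}

```text
t: 24.02
tool_pos: [0.4896, -0.2283, 0.1204]
tcp_rot: [-0.011, -0.277, 0.96, 0.036]
force: [-0.1, 0.2, 0.5]
gripper_width: 0.0196
```

Run:
```python
from h import *
spec();cv2.imwrite('pics/w23.png',arm.read_camera('wrist'))
```

```text
t 24.02 grip [ 0.4908 -0.2125  0.1304] q [-0.203 -0.133 -0.611  0.892 -0.997 -1.808] F [-0.06  0.19  0.48] w 19.6
```

View pics/w23.png

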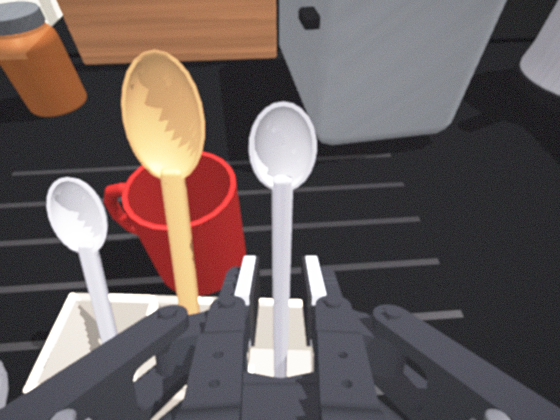

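{"fn": "carry_out", "kwargs": {
  "targets": [
    {"jaw": 23, "tx": 0, "ty": -15, "tz": 0, "wx": 0, "wy": 0, "wz": 0},
    {"jaw": 23, "tx": 0, "ty": -25, "tz": 0, "wx": 0, "wy": 0, "wz": 0},
    {"jaw": 23, "tx": 0, "ty": -40, "tz": 0, "wx": 0, "wy": 0, "wz": 0},
    {"jaw": 23, "tx": 0, "ty": -40, "tz": 0, "wx": 0, "wy": 0, "wz": 0},
    {"jaw": 23, "tx": 0, "ty": -40, "tz": 0, "wx": 0, "wy": 0, "wz": 0}
  ]
}}

```text
t: 24.7
tool_pos: [0.4997, -0.0922, 0.2063]
tcp_rot: [-0.011, -0.277, 0.96, 0.036]
force: [1.2, 1.2, 0.5]
gripper_width: 0.0196
```

{"fn": "carry_out", "kwargs": {
  "targets": [
    {"jaw": 23, "tx": 0, "ty": -30, "tz": 0, "wx": 0, "wy": 0, "wz": 0},
    {"jaw": 23, "tx": 0, "ty": 0, "tz": 0, "wx": 0, "wy": 0, "wz": 0},
    {"jaw": 23, "tx": 0, "ty": 0, "tz": 0, "wx": 0, "wy": 0, "wz": 0},
    {"jaw": 23, "tx": 0, "ty": 0, "tz": 0, "wx": 0, "wy": 0, "wz": 0},
    {"jaw": 23, "tx": 0, "ty": 0, "tz": 0, "wx": 0, "wy": 0, "wz": 0}
  ]
}}

```text
t: 25.32
tool_pos: [0.5011, -0.0685, 0.221]
tcp_rot: [-0.011, -0.277, 0.96, 0.036]
force: [-0.2, 0.5, -0.1]
gripper_width: 0.0196
```

Run:
```python
from h import *
spec();snap('s24');cv2.imwrite('pics/s25.png',arm.read_camera('scene'))
t=arm.read_camera('top');cv2.imwrite('pics/t25.png',t)
c=cam('top')
t2=cv2.resize(t[120:270,325:435],None,fx=4,fy=4,interpolation=cv2.INTER_CUBIC);cv2.imwrite('pics/t26.png',np.hstack([cv2.imread('pics/t2.png'),t2])[:600,:800+80])
```

```text
t 25.32 grip [ 0.5023 -0.0527  0.231 ] q [ 0.109  0.109 -0.185  1.562 -0.983 -1.232] F [-0.16  0.52 -0.08] w 19.6
```

View pics/s25.png

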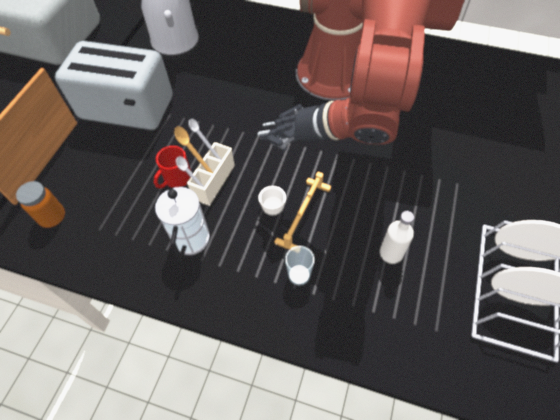

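View pics/s24.png

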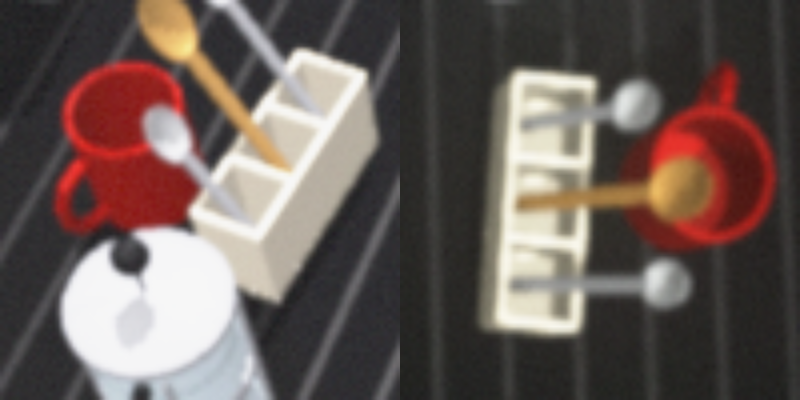

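Run:
```python
import cv2,numpy as np
for a,b in (('top0','t25'),('scene0','s25')):
    A=cv2.imread(f'pics/{a}.png').astype(int);B=cv2.imread(f'pics/{b}.png').astype(int)
    d=(abs(A-B).max(2)>60).astype(np.uint8)
    n,l,s,c=cv2.connectedComponentsWithStats(d)
    print(a,[tuple(map(int,r)) for r in s[1:] if r[4]>15])
```

```text
top0 [(127, 158, 145, 262, 22150), (255, 176, 25, 10, 134), (219, 187, 52, 14, 336), (379, 198, 16, 11, 121), (282, 204, 37, 28, 475), (360, 206, 10, 3, 18), (97, 212, 3, 8, 18), (378, 216, 27, 13, 181), (374, 218, 4, 9, 24), (96, 222, 3, 20, 47), (359, 223, 11, 5, 43), (25, 225, 57, 8, 277), (304, 239, 14, 5, 55), (377, 238, 26, 11, 159), (25, 241, 52, 3, 120), (358, 243, 9, 2, 18), (48, 244, 50, 12, 155), (277, 251, 7, 7, 31), (0, 366, 12, 45, 414), (16, 395, 15, 11, 82)]
scene0 [(313, 0, 11, 6, 37), (311, 0, 154, 141, 9232), (314, 14, 12, 16, 71), (533, 37, 27, 22, 208), (523, 76, 8, 12, 39), (350, 87, 5, 6, 25), (294, 108, 13, 10, 45), (188, 119, 23, 29, 196), (263, 121, 12, 5, 42), (174, 127, 30, 41, 342), (257, 129, 14, 7, 58), (280, 138, 11, 10, 55), (175, 156, 18, 20, 182), (309, 174, 65, 42, 482), (377, 195, 4, 13, 19), (294, 197, 11, 12, 82), (304, 201, 74, 77, 626), (288, 216, 55, 37, 418), (517, 220, 26, 2, 26), (480, 225, 7, 40, 83), (284, 230, 8, 9, 45), (266, 236, 6, 14, 17), (275, 237, 9, 7, 38), (336, 239, 14, 49, 82), (316, 254, 10, 31, 52)]
```

```bash
python3 -c "
from workcell import arm
print(arm.hand_in())"
```

```text
the job is handed in; nothing more can be done
None
```

All three spoons are standing handle down, bowl up in the drainer, and the job is handed in at about 25.5 s of the 72 s. The bamboo spoon is in the middle well, the teaspoon in the far one and the long spoon in the near one. I lowered each handle to an estimated 4–5 mm above the well floor before letting go.

**Last checks:**
- **Spoons:** the last scene and top pictures show one spoon in each well. Each leans roughly 25° towards the mug side.
- **Bystanders:** comparing the first and last pictures, the changes around the drainer were only the spoons and their shadows, so the drainer, mug and cafetiere had not visibly moved. Elsewhere I judged by eye, since the arm and its shadow changed too much of the picture.
- **Mug:** the bamboo bowl hangs over the mug. I estimate about 9 cm of clearance above its rim and saw no contact.
- **Robot:** the gripper is clear of everything. The highest force I read was about 7 N.

**Small disagreements:**
- The gripper's opening read about 1 mm less than each handle's width.
- The wrist and top cameras differed by 3–8 mm on where the teaspoon's handle ends, so I took a value in between.
- I first tilted the teaspoon too far and corrected it above the well before lowering it.

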